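# Ready the cap torque tester for the next bottle

## Task

Get the cap torque tester ready for the next sample: clear every spent closure, whole or broken, off it into the scrap bin, then stand the capped bottle from the tray upright on the sample plate between the four pins. Once the bottle stands there, and not before, turn the reset knob anticlockwise until the peak pointer is back at its zero stop. Leave the beaker and the dish of petals where they are.

Things in the scene. Friction and masses are not known exactly. Their poses are not given: they have to be found in the camera images.
- tester: bench cap-torque tester, fixed: pale grey housing 260 mm (local x) by 360 mm (local y), front to local -x; origin at the centre of its underside. Its flat steel deck is 85 mm up, with a lip 6 mm wide, 8 mm high along all four edges. On it: a round sample plate flush with the deck with four pins (jig), and a round dial 124 mm across, its clear cover 8 mm above the deck (knob_grip)
- jig (a point): centre of the round sample plate's top, level with the deck, at (+30, +85, +85) mm in the tester's frame, axes as the tester's. Four fixed black rubber-sleeved pins, 14 mm thick, 40 mm tall, stand at (+-30.5, +-30.5) mm round it; the 62 mm bottle stands between them with about 5 mm of play to each pin
- knob_grip (a point): on the dial's vertical axis at mid-height of the reset knob, at (+30, -85, +107) mm in the tester's frame; turns with the knob. The knob is a black bar 36 mm long (local x), 12 mm thick (local y), 20 mm tall, top 117 mm above the bench, underside 4 mm above the dial cover. The peak pointer, a slim black arrow under the cover, and a white line on the bar point to local +x
- peak (a joint): angle of reset knob and peak pointer, rad: 0 at the zero stop, where the pointer points to the tester's local +x (away from its front) beside a brass stop pin; grows clockwise seen from above, up to 4.72. Turned back anticlockwise seen from above. Drags with 0.04 N m, stays where it is left, hard stop at 0
- bin: scrap bin, open pale grey plastic box 160 x 160 mm, 100 mm tall, walls 4 mm, fixed; origin at the centre of its underside. Stands to the left or right of the tester
- tray: shallow steel sample tray 150 x 150 mm, rim 18 mm high, fixed; origin at the centre of its underside. Stands on the other side of the tester from the bin
- bottle: the next sample: amber glass bottle, blank paper label, black screw cap, 125 mm tall, about 0.26 kg, standing on the tray; body 62 mm across up to 82 mm, neck 32 mm, cap 39 mm across from 99 to 125 mm above its origin (centre of its underside); z up. Can be carried by its cap from above
- cap0: spent screw closure, plain black plastic, 39 mm across, 26 mm tall, about 14 g; origin at the centre of its underside, z along its axis. At the start it lies upright on the tester's deck, or is absent (None)
- half0: half of a split screw closure, plain black plastic, 10 g, 26 mm tall: half-round in plan, 38 mm along its flat split face (local y), 20 mm deep (local x: split face at -10 mm, curved skirt out to +10 mm); origin mid-footprint on its underside, z up. Grips best across the 20 mm. At the start it lies upright on the tester's deck, or is absent (None)
- cap1: spent screw closure, plain black plastic, 39 mm across, 26 mm tall, about 14 g; origin at the centre of its underside, z along its axis. At the start it lies upright on the tester's deck, or is absent (None)
- half1: half of a split screw closure, plain black plastic, 10 g, 26 mm tall: half-round in plan, 38 mm along its flat split face (local y), 20 mm deep (local x: split face at -10 mm, curved skirt out to +10 mm); origin mid-footprint on its underside, z up. Grips best across the 20 mm. At the start it lies upright on the tester's deck, or is absent (None)
- cap2: spent screw closure, plain black plastic, 39 mm across, 26 mm tall, about 14 g; origin at the centre of its underside, z along its axis. At the start it lies upright on the tester's deck, or is absent (None)
- half2: half of a split screw closure, plain black plastic, 10 g, 26 mm tall: half-round in plan, 38 mm along its flat split face (local y), 20 mm deep (local x: split face at -10 mm, curved skirt out to +10 mm); origin mid-footprint on its underside, z up. Grips best across the 20 mm. At the start it lies upright on the tester's deck, or is absent (None)
- beaker: bystander: empty glass beaker 72 mm across the rim, 95 mm tall, beyond the bin or tray; origin at the centre of its underside; not part of the job
- dish: bystander: glass dish 90 mm across, 15 mm tall, with dried orange petals, beyond the bin or tray; origin at the centre of its underside; not part of the job

How it is judged (in metres and radians):
On the way, in this order (a step that is already met when the one before it is completed fails the run):
1. every spent closure is in the scrap bin (x of cap0 in the frame of bin between -0.077 and 0.077 m and y of cap0 in the frame of bin between -0.077 and 0.077 m and z of cap0 in the frame of bin between -0.005 and 0.09 m and x of half0 in the frame of bin between -0.077 and 0.077 m and y of half0 in the frame of bin between -0.077 and 0.077 m and z of half0 in the frame of bin between -0.005 and 0.09 m and x of cap1 in the frame of bin between -0.077 and 0.077 m and y of cap1 in the frame of bin between -0.077 and 0.077 m and z of cap1 in the frame of bin between -0.005 and 0.09 m and x of half1 in the frame of bin between -0.077 and 0.077 m and y of half1 in the frame of bin between -0.077 and 0.077 m and z of half1 in the frame of bin between -0.005 and 0.09 m and x of cap2 in the frame of bin between -0.077 and 0.077 m and y of cap2 in the frame of bin between -0.077 and 0.077 m and z of cap2 in the frame of bin between -0.005 and 0.09 m and x of half2 in the frame of bin between -0.077 and 0.077 m and y of half2 in the frame of bin between -0.077 and 0.077 m and z of half2 in the frame of bin between -0.005 and 0.09 m), for 0.2 s.
2. the bottle stands upright on the sample plate between the pins (horizontal distance between bottle and jig below 0.01 m and angle between bottle's own z axis and vertical below 0.08 rad and z of bottle in the frame of jig between -0.004 and 0.004 m and linear speed of bottle below 0.03 m/s), for 0.3 s.
3. the peak pointer is back at its zero stop (value of joint peak below 0.06 rad), for 0.2 s.
At the end, for the whole second after the job is handed in: All spent closures lie in the scrap bin below its rim; the bottle stands on the sample plate between the four pins, its axis within 10 mm of the plate's centre, within 0.08 rad of upright, its foot within 4 mm of the plate's height, at rest; the peak pointer is within 0.06 rad of its zero stop (all of step 1 and all of step 2 and value of joint peak below 0.06 rad); the robot touches nothing.
It fails at once if the beaker is pushed more than 4 cm or tipped over (distance of beaker from where it was at the start of the episode above 0.04 m or angle between beaker's own z axis and vertical above 0.6 rad).
It fails at once if the dish of petals is pushed more than 4 cm or tipped over (distance of dish from where it was at the start of the episode above 0.04 m or angle between dish's own z axis and vertical above 0.6 rad).
Of cap0, half0, cap1, half1, cap2, half2 only 4 to 6 are there at a start; the rules pass over those that are not, and their reading is None.
At some moment in a run one of cap0, half0, cap1, half1, cap2, half2 may be knocked a few centimetres aside while the robot is not near it.
It also fails if it takes over 208 s, if anything falls off the work surface, if the arm or the gripper's body presses on something with over 40 N, if the wrist force passes 120 N, or if a joint passes its speed limit or range.

## Robot

A 6-joint arm with a two-finger parallel gripper is mounted at the origin on the work surface. World frame = base frame: x ahead of the robot, y to its left, z up, the work surface at z = 0. Lengths are in m, angles in degrees, forces in N, time in s.
With the tool pointing down it reaches from about 0.425 to 0.95 m from the base axis. Payload 3.5 kg.
Tool frame: the origin (TCP) lies at the centre of the arm's flange, where the gripper is bolted on; the fingertips stand 173 mm ahead of it and the grasp point (between the pads) lies 155 mm ahead of it; x points along the fingers, y is the direction in which the jaws open and shut, and the axes are right-handed (so a half turn about x gives the same grasp; the last joint's range is limited). The gripper opens to 85 mm and grips with 20 to 120 N. Pads are 22 mm wide; open, the fingers measure 114 mm over their backs; the gripper's body (76 mm by 85 mm) begins 54 mm behind the grasp point. The pads swing forward as they close: fully open they stand 13 mm farther back than shut.
Start: joints at [66.349, 16.404, 90.338, -0, 73.258, -8.594], TCP at [0.175, 0.652, 0.405] pointing down, gripper open.
Joint ranges: [-158.93, 158.93], [-51.34, 127.21], [12.03, 142.37], [-87.48, 267.48], [13.55, 161.25], [-162.69, 162.69]. Speed limits (degrees/s): [159.86, 159.86, 180, 180, 180, 180].

## Interface

Orientations are given as [roll, pitch, yaw] about the fixed x, y, z axes, in that order (R = Rz(yaw) Ry(pitch) Rx(roll)).
In Python, from bench import r gives the robot as it stands.
- The arm moves only by the tool play_rows, never from a script. Its argument "deltas" is a list that holds one entry, the list of rows, each a list of 5 numbers: the opening in per cent of the stroke, from 0 (shut) to 100 (fully open), then the shift along the tool's x, y, z in cm, then the turn about the tool's x in degrees. A call has exactly 8 rows; each row shifts and turns the commanded pose from where the row before left it, along the tool's axes as they then stand; what a row does not reach is not made up. A row lasts 1/8 s, in which the tool goes at most 62.5 mm and 10.7 degrees, less where a joint would pass 70% of its speed; a pose out of reach is approached as far as the arm can. A call is refused whole if a number of a shift passes 6.25 or a number of a turn 10.7, either way. A call with a gripper value outside its range is refused whole. The fingers move at their own pace and stop on an object; "newtons" is the grip in N (left out, the last holds). Time passes only in rows, so rows that do not move let the fingers close, or fill a call up. It gives the time, the measured TCP pose, the force and the opening at its end, in the units of the state.
- r.observe(): the state, without advancing time (a new reading comes with each control period).
- r.read_camera(name): name is "side" or "top"; returns a dict with "frame" (384x512x3 uint8, red, green, blue), "camera_matrix" (3x3 intrinsics, pixels), "pose" (4x4, takes a point from camera to world coordinates). Camera axes: x right, y down, z forward; pixel columns grow to the right and rows downward; lengths in m; the calibration is good to about 2 mm. A picture is of the moment at which its call begins. There is no depth.
- r.finish_job(): hands the job in, once; it reports no verdict.
The state is a dict: "time_s": time; "q": joint angles; "qvel": joint speeds; "joint_torque": joint torques, N m; "tcp_pos": TCP position; "eef_rot": TCP orientation; "ft_force": force on the tool from outside, world axes, zero at the start; "wrist_torque": the same for the moment, N m; "finger_gap": opening from 0.0 (shut) to 1.0 (fully open).
Only numpy, scipy, OpenCV 4.12 (cv2) and the standard library are available. Lean on these libraries where they do the work, as an engineer would, in place of code of your own. Each camera call takes 0.05 s, during which the arm holds its last target.

## Working session

There is one attempt and no reset: what is moved stays moved. The work goes in short steps, Python scripts to look and compute and a tool call to move; the robot and the scene stay as the last step left them, time stands still between calls to the robot, and variables do not carry over. Pictures are saved under pics/ and viewed, and the job is handed in when it is done.

Besides the shell and the picture viewer there is one more tool, called by a JSON object that holds its "fn" and its "kwargs". play_rows: Moves the arm, as the interface text tells. Its arguments: {"type":"object","properties":{"deltas":{"type":"array"},"newtons":{"type":"number"}},"required":["deltas"]}

```bash
mkdir -p pics; ls; python3 - <<'E'
from bench import r
import cv2
print(r.observe())
for n in("top","side"):
    c=r.read_camera(n); cv2.imwrite(f"pics/{n}0.png",cv2.cvtColor(c["frame"],cv2.COLOR_RGB2BGR)); print(c["camera_matrix"],c["pose"])
E
```

```text
pics
{'time_s': 0.0, 'q': array([ 6.63494229e+01,  1.64532250e+01,  9.04225363e+01, -1.88241979e-03,
        7.32563690e+01, -8.59393056e+00]), 'qvel': array([-0.0036715 ,  0.03599814,  0.01692219, -0.03358009, -0.17629708,
       -0.10399777]), 'joint_torque': array([-1.76930776e-04, -4.05972362e+01, -2.92630255e+01, -1.38582109e-04,
        5.61652952e-03, -1.23712206e-05]), 'tcp_pos': array([0.1752145 , 0.65160313, 0.40335177]), 'eef_rot': array([ -97.81285478,   89.86785739, -112.86895689]), 'ft_force': array([ 0.51077537, -0.07433284,  0.5686235 ]), 'wrist_torque': array([-0.00011874, -0.03371834, -0.04664193]), 'finger_gap': 1.0012727548291274}
[[480.76437347   0.         263.6217639 ]
 [  0.         480.76437347 192.13522494]
 [  0.           0.           1.        ]] [[-0.01428094 -0.99140205  0.1300693   0.36414482]
 [-0.99978063  0.01615121  0.01333546  0.00325648]
 [-0.01532158 -0.12985033 -0.99141522  1.58588752]
 [ 0.          0.          0.          1.        ]]
[[356.51868536   0.         254.26697076]
 [  0.         356.51868536 191.53845622]
 [  0.           0.           1.        ]] [[ 0.80268741 -0.3397441   0.49017024  0.11992649]
 [-0.59639913 -0.45587525  0.66067075 -0.58664474]
 [-0.00100251 -0.82264919 -0.56854841  0.62305851]
 [ 0.          0.          0.          1.        ]]
```

View pics/top0.png

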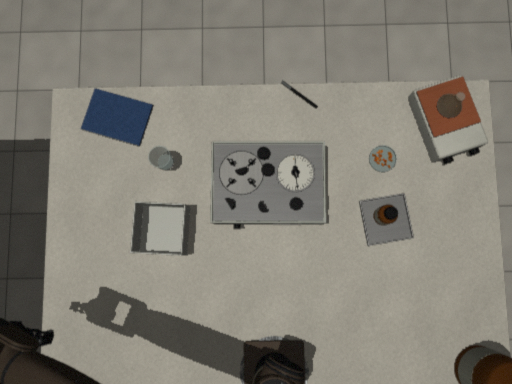

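View pics/side0.png

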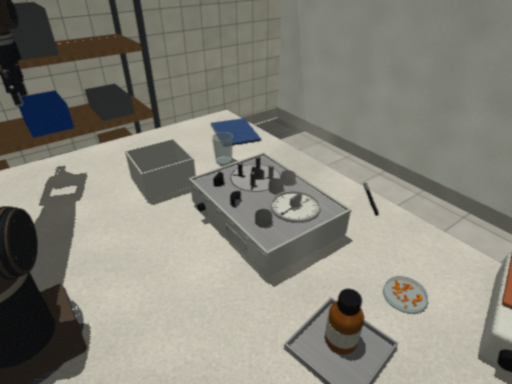

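The top view shows the tester around (268,183), the bin on the left at (165,228), the tray and bottle on the right at (387,215), and several black closures. I'll zoom in.

```bash
python3 - <<'E'
import cv2
a=cv2.imread("pics/top0.png")[135:235,200:340]
b=cv2.imread("pics/top0.png")[185:265,120:205]
c=cv2.imread("pics/side0.png")[145:275,180:360]
cv2.imwrite("pics/z1.png",cv2.resize(a,None,fx=5.7,fy=5.7,interpolation=cv2.INTER_CUBIC))
cv2.imwrite("pics/z2.png",cv2.resize(c,None,fx=4.4,fy=4.4,interpolation=cv2.INTER_CUBIC))
E
```

```text
(no output)
```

View pics/z1.png

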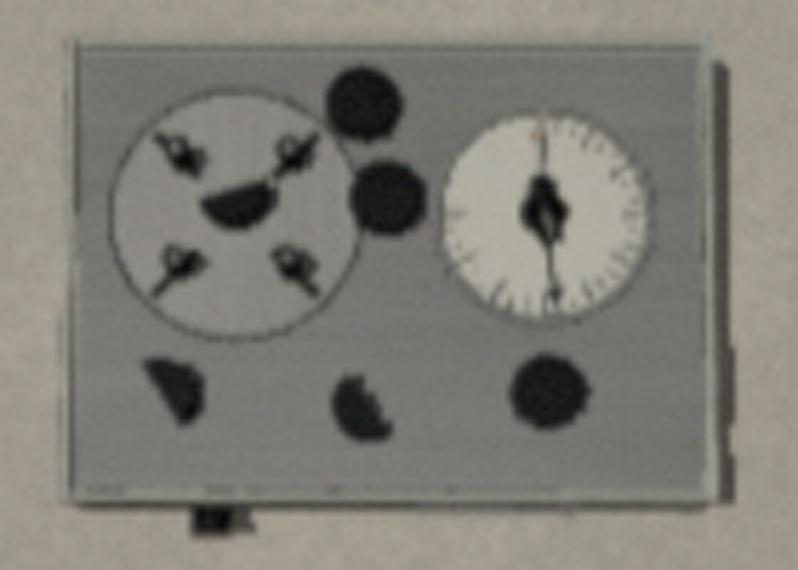

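View pics/z2.png

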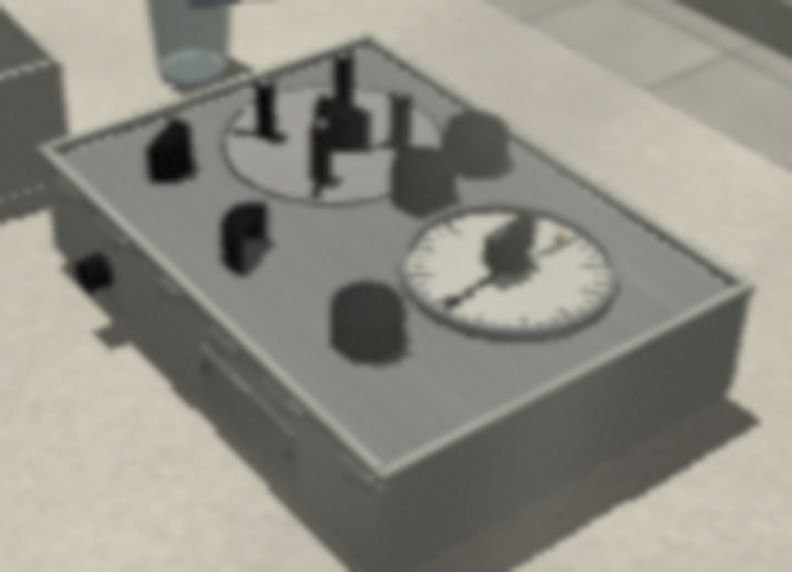

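```bash
cat > h.py <<'E'
import numpy as np, cv2
from scipy.optimize import least_squares, minimize
K={}
P={}
K['top']=np.array([[480.76437347,0,263.6217639],[0,480.76437347,192.13522494],[0,0,1]])
P['top']=np.array([[-0.01428094,-0.99140205,0.1300693,0.36414482],[-0.99978063,0.01615121,0.01333546,0.00325648],[-0.01532158,-0.12985033,-0.99141522,1.58588752],[0,0,0,1]])
K['side']=np.array([[356.51868536,0,254.26697076],[0,356.51868536,191.53845622],[0,0,1]])
P['side']=np.array([[0.80268741,-0.3397441,0.49017024,0.11992649],[-0.59639913,-0.45587525,0.66067075,-0.58664474],[-0.00100251,-0.82264919,-0.56854841,0.62305851],[0,0,0,1]])
def proj(n,X):
    X=np.atleast_2d(X); c=(X-P[n][:3,3])@P[n][:3,:3]; p=c@K[n].T; return p[:,:2]/p[:,2:]
def ray(n,uv,z):
    d=P[n][:3,:3]@np.linalg.inv(K[n])@np.array([uv[0],uv[1],1.]); o=P[n][:3,3]; return o+d*(z-o[2])/d[2]
def unz(X,Y,x0,y0,s): return ((X+.5)/s-.5+x0,(Y+.5)/s-.5+y0)
def world(pose,L):
    x,y,a=pose; c,s=np.cos(a),np.sin(a); L=np.atleast_2d(L)
    return np.c_[x+c*L[:,0]-s*L[:,1],y+s*L[:,0]+c*L[:,1],L[:,2]]
def shot(tag):
    from bench import r
    out={}
    for n in("top","side"):
        c=r.read_camera(n); f=cv2.cvtColor(c["frame"],cv2.COLOR_RGB2BGR); cv2.imwrite(f"pics/{n}_{tag}.png",f); out[n]=f
    return out
E
python3 - <<'E'
from h import *
L=np.array([[.13,.18,.093],[.13,-.18,.093],[-.13,-.18,.093],[-.13,.18,.093]])
t=[unz(*p,200,135,5.7) for p in [(72,42),(710,42),(718,500),(68,502)]]
s=[unz(*p,180,145,4.4) for p in [(368,38),(752,288),(381,472),(42,148)]]
for p in t: print('t',ray('top',p,.093))
for p in s: print('s',ray('side',p,.093))
for names in (['top'],['side'],['top','side']):
    f=lambda q:np.concatenate([(proj(n,world(q,L))-np.array({'top':t,'side':s}[n])).ravel() for n in names])
    o=least_squares(f,[.6,0,0]); print(names,o.x,np.rad2deg(o.x[2]),np.round(o.fun,1))
q=o.x
print('jig',world(q,[.03,.085,.085]),'knob',world(q,[.03,-.085,.107]))
for n in('top','side'):print(proj(n,world(q,[[.03,.085,.085],[.03,-.085,.093]])))
E
```

```text
t [0.72362843 0.1845402  0.093     ]
t [ 0.71725367 -0.17077947  0.093     ]
t [ 0.46254092 -0.16732746  0.093     ]
t [0.46687463 0.18682351 0.093     ]
s [0.72355925 0.1800375  0.093     ]
s [ 0.71728745 -0.17412858  0.093     ]
s [ 0.46405121 -0.16464254  0.093     ]
s [0.47110755 0.18875036 0.093     ]
['top'] [ 0.59270951  0.00832337 -0.01369296] -0.7845489850458127 [-0.6 -0.5  0.8 -0.9  0.8  0.7 -1.   0.6]
['side'] [ 0.59586513  0.00981379 -0.02479915] -1.420886554211016 [ 0.4 -1.4  0.9 -0.8 -0.3  1.1 -1.  -0.6]
['top', 'side'] [ 0.59408954  0.00873242 -0.01920028] -1.1000951752512962 [-0.5 -1.2  0.9 -1.1  0.5  0.6 -1.4 -0.2 -0.2 -1.1  0.8 -0.6 -0.1  1.8
 -1.6  0. ]
jig [[0.62571593 0.09314078 0.085     ]] knob [[ 0.62245209 -0.07682789  0.107     ]]
[[241.33749147 172.25739905]
 [295.16775074 171.94355915]]
[[254.66038257 177.63851476]
 [294.51271746 204.80317243]]
```

```bash
cat >> h.py <<'E'
th=np.linspace(0,2*np.pi,40)
CAP=np.c_[.0195*np.cos(th),.0195*np.sin(th)]
ph=np.linspace(-np.pi/2,np.pi/2,20)
HALF=np.c_[-.01+.02*np.cos(ph),.019*np.sin(ph)]
def sil(n,pose,shape,z0,h,S,x0,y0,w,hh):
    pts=np.vstack([np.c_[shape,np.full(len(shape),z)] for z in(z0,z0+h)])
    uv=proj(n,world(pose,pts)); 
    q=np.round(((uv-[x0,y0]+.5)*S-.5)*16).astype(np.int32)
    m=np.zeros((hh*S,w*S),np.uint8)
    cv2.fillPoly(m,[cv2.convexHull(q)],255,shift=4)
    return cv2.resize(m,(w,hh),interpolation=cv2.INTER_AREA)/255.
def fit(img,n,guess,shape,z0=.085,h=.026,yaws=None,bg=115.,fg=30.,R=11):
    g=cv2.cvtColor(img,cv2.COLOR_BGR2GRAY).astype(float)
    c=proj(n,[guess[0],guess[1],z0+h/2])[0]; x0,y0=(int(c[0])-R,int(c[1])-R); w=2*R+1
    D=np.clip((bg-g[y0:y0+w,x0:x0+w])/(bg-fg),0,1)
    yy,xx=np.mgrid[:w,:w]; W=np.clip(1.3-np.hypot(xx-R,yy-R)/R,0,1)
    cost=lambda p:float((W*(sil(n,p,shape,z0,h,8,x0,y0,w,w)-D)**2).sum())
    best=None
    for a in (yaws if yaws is not None else [0]):
        if yaws is None: f=lambda p:cost((p[0],p[1],0)); x=[guess[0],guess[1]]; st=[.006,.006]
        else: f=cost; x=[guess[0],guess[1],a]; st=[.006,.006,.3]
        sx=np.array([x]+[np.array(x)+np.eye(len(x))[i]*st[i] for i in range(len(x))])
        o=minimize(f,x,method='Nelder-Mead',options=dict(initial_simplex=sx,xatol=1e-4,fatol=1e-3))
        if best is None or o.fun<best.fun: best=o
    return best.x,best.fun
E
python3 - <<'E'
from h import *
img=cv2.imread('pics/top0.png')
g=cv2.cvtColor(img,cv2.COLOR_BGR2GRAY)
print(g[165:178,260:276])
Y=np.arange(0,6.28,.6)
for k,p in dict(A=(365,103),B=(388,198),C=(550,392)).items():
    w=ray('top',unz(*p,200,135,5.7),.1); print(k,fit(img,'top',w,CAP,R=8))
for k,p in dict(h1=(240,202),h2=(178,390),h3=(362,408)).items():
    w=ray('top',unz(*p,200,135,5.7),.1); x,f=fit(img,'top',w,HALF,yaws=Y,R=9); print(k,x,np.rad2deg(x[2]),f)
E
```

```text
[[135 109  62  36  28  24  20  22  23  25  20  26  55  90 107 109]
 [132 118  62  29  19  20  24  23  21  21  22  25  29  49  88 107]
 [133  97  47  24  26  23  28  19  22  21  24  20  20  29  61 102]
 [132  74  31  26  23  24  26  26  25  27  28  24  26  23  52 104]
 [129  68  29  26  25  26  23  23  25  23  25  24  23  20  55 104]
 [128  70  32  29  24  26  24  27  25  24  24  28  26  24  54 103]
 [130  80  37  28  26  28  24  23  26  26  24  24  23  20  55 103]
 [134 106  53  26  24  29  24  26  29  24  29  24  22  36  59 105]
 [135 127  72  30  19  28  28  23  26  27  26  19  26  52  81 104]
 [133 130  86  41  32  26  17  24  23  23  20  27  47  79 104 105]
 [132 132 109  66  73  44  34  29  27  28  39  72  82 106 113 115]
 [133 132 111  88 103  86  80  78  77  74  83 105 112 114 115 114]
 [134 131 102 101 113 116 114 113 112 112 112 114 116 117 116 113]]
A (array([0.68356993, 0.02301227]), np.float64(1.944344765208328))
B (array([0.63107496, 0.00978053]), np.float64(1.9553830565621018))
C (array([ 0.52229421, -0.07615116]), np.float64(1.3154047079822195))
h1 [0.62645402 0.09068068 3.41383176] 195.5981519315635 4.33003236704457
h2 [0.52878422 0.12466612 5.27544316] 302.2606284029507 1.996381365727708
h3 [0.51233837 0.02902069 2.13392703] 122.26501260358363 2.5174589154656384
```

```bash
cat > ov.py <<'E'
from h import *
def overlay(img,n,items,fn,x0,y0,w,h,s,extra=[]):
    b=cv2.resize(img[y0:y0+h,x0:x0+w],None,fx=s,fy=s,interpolation=cv2.INTER_CUBIC)
    f=lambda X:np.round(((proj(n,X)-[x0,y0]+.5)*s-.5)).astype(np.int32)
    for pose,shape,z0,hh in items:
        for z,c in((z0,(0,255,0)),(z0+hh,(0,0,255))):
            cv2.polylines(b,[f(world(pose,np.c_[shape,np.full(len(shape),z)]))],True,c,1)
    for X in extra: cv2.polylines(b,[f(X)],True,(255,0,0),1)
    cv2.imwrite(fn,b)
def tester(q):
    e=[world(q,[[.13,.18,.093],[.13,-.18,.093],[-.13,-.18,.093],[-.13,.18,.093]])]
    for (a,b,r,z) in [(.03,-.085,.062,.093),(.03,-.085,.0015,.093)]+[(.03+i*.0305,.085+j*.0305,.007,z) for i in(1,-1) for j in(1,-1) for z in(.085,.125)]:
        e.append(world(q,np.c_[a+r*np.cos(th),b+r*np.sin(th),0*th+z]))
    return e
E
python3 - <<'E'
from ov import *
I=[((.6836,.0230,0),CAP,.085,.026),((.6311,.0098,0),CAP,.085,.026),((.5223,-.0762,0),CAP,.085,.026),
((.6265,.0907,3.41),HALF,.085,.026),((.5288,.1247,5.275),HALF,.085,.026),((.5123,.029,2.134),HALF,.085,.026)]
q=(.5941,.0087,-.0192)
overlay(cv2.imread('pics/top0.png'),'top',I,'pics/ov1.png',200,135,140,100,5.7,tester(q))
overlay(cv2.imread('pics/side0.png'),'side',I,'pics/ov2.png',180,145,180,130,4.4,tester(q))
E
```

```text
(no output)
```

View pics/ov1.png

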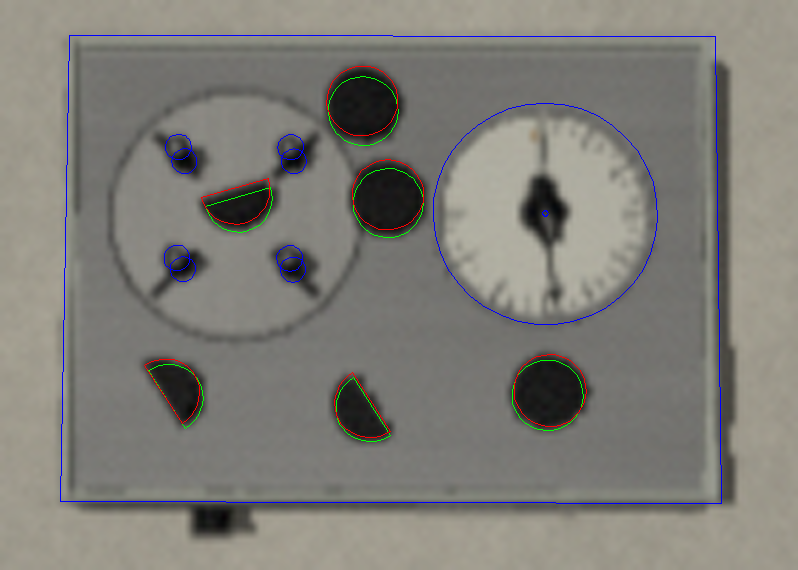

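View pics/ov2.png

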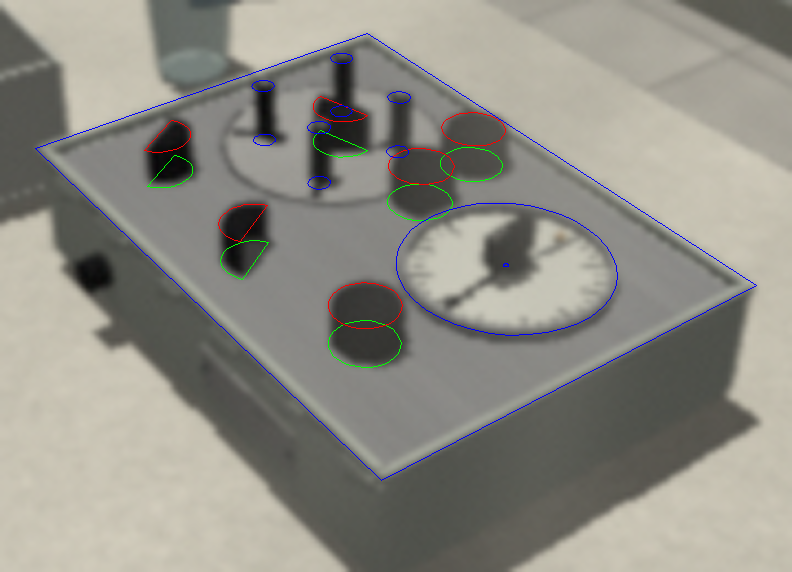

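```bash
python3 - <<'E'
import cv2
a=cv2.imread("pics/top0.png")
b=cv2.imread("pics/side0.png")
f=lambda i,x,y,w,h,s:cv2.resize(i[y:y+h,x:x+w],None,fx=s,fy=s,interpolation=cv2.INTER_CUBIC)
import numpy as np
cv2.imwrite("pics/z3.png",np.hstack([f(a,122,190,80,80,5),f(a,350,185,80,80,5)]))
cv2.imwrite("pics/z4.png",np.hstack([f(b,110,125,100,100,4),f(b,300,280,100,100,4)]))
E
```

```text
(no output)
```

View pics/z3.png

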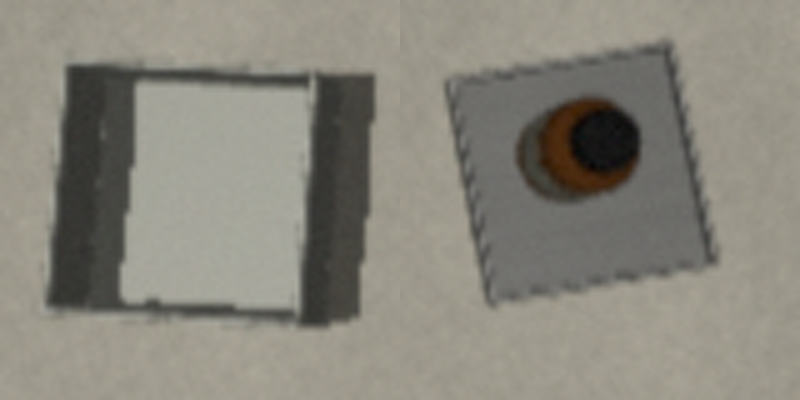

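View pics/z4.png

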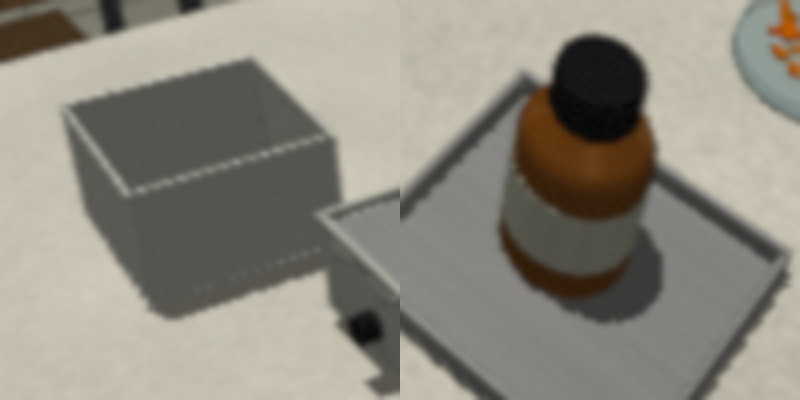

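```bash
python3 - <<'E'
from h import *
t=[unz(*p,122,190,5) for p in [(67,66),(314,74),(300,322),(48,306)]]
s=[unz(*p,110,125,4) for p in [(252,58),(335,137),(130,193),(65,107)]]
for p in t: print(ray('top',p,.1))
for p in s: print(ray('side',p,.1))
L=np.array([[.08,.08,.1],[.08,-.08,.1],[-.08,-.08,.1],[-.08,.08,.1]])
f=lambda q:np.concatenate([(proj(n,world(q,L))-np.array({'top':t,'side':s}[n])).ravel() for n in ('top','side')])
o=least_squares(f,[.5,.3,0]); print('bin',o.x,np.round(o.fun,1))
for n,im,uv in(('top','pics/top0.png',unz(605-400,140,350,185,5)),('side','pics/side0.png',unz(600-400,88,300,280,4))):
    for z0 in(.1,.103):
        w=ray(n,uv,.115); print(n,z0,fit(cv2.imread(im),n,w,CAP,z0=z0,bg=70 if n=='side' else 75,fg=30,R=8 if n=='top' else 14))
# tool axes
from scipy.spatial.transform import Rotation as Ro
R=Ro.from_euler('xyz',[-97.81285478,89.86785739,-112.86895689],degrees=True).as_matrix();print(R)
E
```

```text
[0.53205839 0.42518129 0.1       ]
[0.5245802  0.27056306 0.1       ]
[0.37143318 0.27809239 0.1       ]
[0.38344434 0.43387403 0.1       ]
[0.53650507 0.42382481 0.1       ]
[0.52754598 0.26667989 0.1       ]
[0.37437272 0.28198311 0.1       ]
[0.38323611 0.4328329  0.1       ]
bin [ 0.45449971  0.351786   -0.05946293] [-0.5 -2.2  1.1 -1.6  0.5  0.5 -0.8  1.3  0.3 -0.5  0.5 -0.3 -0.8  1.3
 -1.6 -0.1]
top 0.1 (array([ 0.48776398, -0.36172481]), np.float64(7.76232538732202))
top 0.103 (array([ 0.48750926, -0.3612483 ]), np.float64(7.515676492406412))
side 0.1 (array([ 0.4875525 , -0.36446799]), np.float64(10.44830989753519))
side 0.103 (array([ 0.48513376, -0.36579499]), np.float64(9.670075466645248))
[[-8.96293742e-04  2.59763699e-01  9.65671796e-01]
 [-2.12503571e-03  9.65669509e-01 -2.59765056e-01]
 [-9.99997340e-01 -2.28491284e-03 -3.13516401e-04]]
```

```bash
cat > plan.py <<'E'
import numpy as np
from scipy.spatial.transform import Rotation as Ro
def st():
    from bench import r
    o=r.observe(); R=Ro.from_euler('xyz',o['eef_rot'],degrees=True).as_matrix()
    return o,R,np.degrees(np.arctan2(R[1,1],R[0,1]))
def go(x,y,z,yaw=None,show=True):
    """total shift in current tool axes (cm) to reach target, and turn"""
    o,R,y0=st(); d=np.array([x,y,z])-o['tcp_pos']; t=R.T@d*100
    turn=0 if yaw is None else -(((yaw-y0)+90)%180-90)
    # after-turn axes
    R2=R@Ro.from_euler('x',turn,degrees=True).as_matrix(); t2=R2.T@d*100
    print('t',round(o['time_s'],2),'pos',np.round(o['tcp_pos'],4),'jaw',round(y0,1),'q6',round(o['q'][5],1),'gap',round(o['finger_gap'],3),'F',np.round(o['ft_force'],1))
    print(' shift now',np.round(t,2),'| turn',round(turn,1),'| shift after turn',np.round(t2,2),'norm',round(np.linalg.norm(t2),1))
E
python3 -c "
from plan import *
go(.528,.124,.36,122)"
```

```text
t 0.1 pos [0.1752 0.6516 0.4034] jaw 74.9 q6 -8.6 gap 0.998 F [-0.6  0.  -0.4]
 shift now [  4.42 -41.78  47.77] | turn -47.1 | shift after turn [  4.42 -63.43   1.97] norm 63.6
```

{"fn": "play_rows", "kwargs": {"deltas": [[[45, 0.9, 0, 0, -9.4], [45, 0.9, 0, 0, -9.4], [45, 0.9, 0, 0, -9.4], [45, 0.9, 0, 0, -9.4], [45, 0.8, 0, 0, -9.5], [45, 0, -5.5, 0.2, 0], [45, 0, -5.8, 0.2, 0], [45, 0, -5.8, 0.2, 0]]], "newtons": 30}}

```text
time_s: 1.1
tcp_pos: [0.2716, 0.5085, 0.36]
eef_rot: [-146.7, 89.9, -114.6]
ft_force: [0.7, 0.1, 0.2]
finger_gap: 0.448
```

{"fn": "play_rows", "kwargs": {"deltas": [[[45, 0, -5.8, 0.2, 0], [45, 0, -5.8, 0.2, 0], [45, 0, -5.8, 0.2, 0], [45, 0, -5.8, 0.2, 0], [45, 0, -5.8, 0.2, 0], [45, 0, -5.8, 0.2, 0], [45, 0, -5.8, 0.2, 0], [45, 0, -5.5, 0, 0]]]}}

```text
time_s: 2.1
tcp_pos: [0.5282, 0.1249, 0.3604]
eef_rot: [129.1, 90.0, 161.1]
ft_force: [0.4, 0.5, -0.4]
finger_gap: 0.45
```

```bash
python3 -c "
from plan import *
go(.528,.1245,.262,122)"
```

```text
t 2.1 pos [0.5282 0.1249 0.3604] jaw 122.0 q6 -119.4 gap 0.45 F [ 0.4  0.5 -0.4]
 shift now [ 9.84 -0.02 -0.04] | turn 0.0 | shift after turn [ 9.84 -0.02 -0.04] norm 9.8
```

{"fn": "play_rows", "kwargs": {"deltas": [[[45, 3, 0, 0, 0], [45, 3, 0, 0, 0], [45, 2.5, 0, 0, 0], [45, 1.3, 0, 0, 0], [45, 0, 0, 0, 0], [0, 0, 0, 0, 0], [0, 0, 0, 0, 0], [0, 0, 0, 0, 0]]], "newtons": 25}}

```text
time_s: 3.1
tcp_pos: [0.5281, 0.1268, 0.264]
eef_rot: [-27.8, 89.9, 4.2]
ft_force: [-0.4, 0.2, 2.8]
finger_gap: 0.226
```

```bash
python3 -c "
from plan import *
go(.528,.1245,.36,122)
from h import *
o=shot('a1')
f=lambda i,x,y,w,h,s:cv2.resize(i[y:y+h,x:x+w],None,fx=s,fy=s,interpolation=cv2.INTER_CUBIC)
cv2.imwrite('pics/a1.png',np.hstack([f(o['top'],200,135,140,100,2.8),f(o['side'],180,125,140,100,2.8)]))"
```

```text
t 3.1 pos [0.5281 0.1268 0.264 ] jaw 122.0 q6 -119.3 gap 0.226 F [-0.4  0.2  2.8]
 shift now [-9.6  -0.2  -0.11] | turn 0.0 | shift after turn [-9.6  -0.2  -0.11] norm 9.6
```

View pics/a1.png

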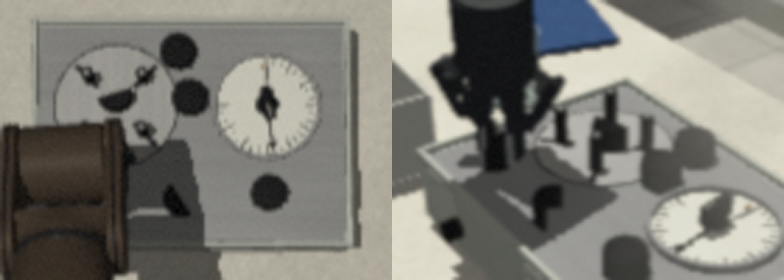

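```bash
python3 -c "
from plan import *
go(.4545,.352,.34,122)"
```

```text
t 3.2 pos [0.5281 0.1268 0.264 ] jaw 122.0 q6 -119.3 gap 0.225 F [-0.4  0.5  4.2]
 shift now [-7.61 22.99  5.73] | turn 0.0 | shift after turn [-7.61 22.99  5.71] norm 24.9
```

{"fn": "play_rows", "kwargs": {"deltas": [[[0, -4, 0, 0, 0], [0, -4, 0, 0, 0], [0, 0, 4.6, 1.1, 0], [0, 0, 4.6, 1.1, 0], [0, 0, 4.6, 1.2, 0], [0, 0, 4.6, 1.2, 0], [0, 0, 4.6, 1.1, 0], [0, 4, 0, 0, 0]]]}}

```text
time_s: 4.2
tcp_pos: [0.4538, 0.3552, 0.3061]
eef_rot: [-1.1, 89.5, 31.2]
ft_force: [1.2, -0.3, -0.7]
finger_gap: 0.229
```

{"fn": "play_rows", "kwargs": {"deltas": [[[0, 5, 0, 0, 0], [0, 0, 0, 0, 0], [50, 0, 0, 0, 0], [50, 0, 0, 0, 0], [50, 0, 0, 0, 0], [50, -4, 0, 0, 0], [50, -5, 0, 0, 0], [50, 0, 0, 0, 0]]]}}

```text
time_s: 5.2
tcp_pos: [0.4553, 0.3526, 0.3495]
eef_rot: [-4.3, 89.3, 27.7]
ft_force: [0.2, -0.2, 0.1]
finger_gap: 0.498
```

```bash
python3 -c "
from plan import *
go(.5123,.029,.34,122)
from h import *
o=shot('a2')
f=lambda i,x,y,w,h,s:cv2.resize(i[y:y+h,x:x+w],None,fx=s,fy=s,interpolation=cv2.INTER_CUBIC)
cv2.imwrite('pics/a2.png',np.hstack([f(o['top'],110,135,230,130,1.9),f(o['side'],110,105,200,130,1.9)]))
x,fv=fit(o['top'],'top',(.5123,.029),HALF,yaws=np.arange(0,6.28,.6),R=9); print(x,np.rad2deg(x[2]),fv)"
```

```text
t 5.2 pos [0.4553 0.3526 0.3495] jaw 122.0 q6 -94.4 gap 0.498 F [ 0.2 -0.2  0.1]
 shift now [  0.83 -30.46 -12.35] | turn 0.0 | shift after turn [  0.83 -30.47 -12.32] norm 32.9
[0.51233251 0.02921739 2.15698074] 123.58589285367478 1.8345295240519288
```

View pics/a2.png

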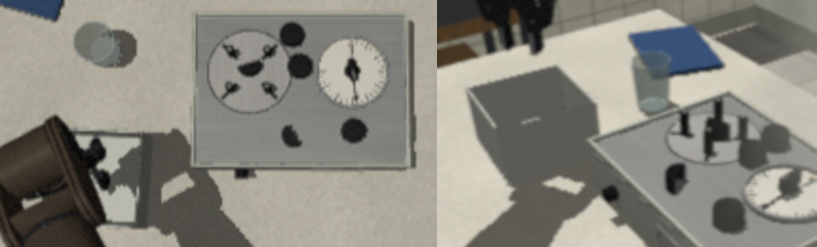

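{"fn": "play_rows", "kwargs": {"deltas": [[[45, 0, -5.1, -2.1, 0], [45, 0, -5.1, -2.1, 0], [45, 0, -5.1, -2.1, 0], [45, 0, -5.1, -2.0, 0], [45, 0, -5.1, -2.0, 0], [45, 0, -5.0, -2.0, 0], [45, 2, 0, 0, 0], [45, 2, 0, 0, 0]]]}}

```text
time_s: 6.3
tcp_pos: [0.5109, 0.0271, 0.3008]
eef_rot: [138.2, 89.9, 170.2]
ft_force: [0.8, 0.3, -0.6]
finger_gap: 0.452
```

```bash
python3 -c "
from plan import *
go(.5123,.029,.263,123)"
```

```text
t 6.3 pos [0.5109 0.0271 0.3008] jaw 121.9 q6 -130.3 gap 0.452 F [ 0.8  0.3 -0.6]
 shift now [3.78 0.09 0.22] | turn -1.1 | shift after turn [3.78 0.08 0.23] norm 3.8
```

{"fn": "play_rows", "kwargs": {"deltas": [[[45, 1.5, 0.1, 0.2, 0], [45, 1.5, 0, 0, 0], [45, 0.8, 0, 0, 0], [45, 0, 0, 0, 0], [0, 0, 0, 0, 0], [0, 0, 0, 0, 0], [0, 0, 0, 0, 0], [0, 0, 0, 0, 0]]]}}

```text
time_s: 7.3
tcp_pos: [0.5129, 0.03, 0.2655]
eef_rot: [-37.1, 89.9, -5.1]
ft_force: [0.7, 0.2, 3.0]
finger_gap: 0.228
```

```bash
python3 -c "
from plan import *
go(.4545,.352,.34,122)"
```

```text
t 7.3 pos [0.5129 0.03   0.2655] jaw 122.0 q6 -130.0 gap 0.228 F [0.7 0.2 3. ]
 shift now [-7.46 30.39 12.14] | turn 0.0 | shift after turn [-7.46 30.4  12.12] norm 33.6
```

{"fn": "play_rows", "kwargs": {"deltas": [[[0, -4, 0, 0, 0], [0, -4, 0, 0, 0], [0, 0, 5.1, 2.0, 0], [0, 0, 5.1, 2.0, 0], [0, 0, 5.1, 2.0, 0], [0, 0, 5.1, 2.0, 0], [0, 0, 5.1, 2.0, 0], [0, 0, 4.9, 2.1, 0]]]}}

```text
time_s: 8.3
tcp_pos: [0.4531, 0.3536, 0.3445]
eef_rot: [-149.8, 90.0, -117.7]
ft_force: [0.8, -0.4, -0.5]
finger_gap: 0.229
```

{"fn": "play_rows", "kwargs": {"deltas": [[[0, 4, 0, 0, 0], [0, 4, 0, 0, 0], [50, 0, 0, 0, 0], [50, 0, 0, 0, 0], [50, 0, 0, 0, 0], [50, -4, 0, 0, 0], [50, -4, 0, 0, 0], [50, 0, 0, 0, 0]]]}}

```text
time_s: 9.3
tcp_pos: [0.4552, 0.3525, 0.3513]
eef_rot: [-4.4, 89.3, 27.6]
ft_force: [0.2, -0.7, -0.1]
finger_gap: 0.502
```

```bash
python3 -c "
from plan import *
from h import *
o=shot('a3')
x,fv=fit(o['top'],'top',(.6265,.0907),HALF,yaws=np.arange(0,6.28,.6),R=7); print(x,np.rad2deg(x[2]),fv)
for g in((.6836,.023),(.6311,.0098),(.5223,-.0762)):print(fit(o['top'],'top',g,CAP,R=8))
go(.6265,.091,.34,5)
"
```

```text
[0.6268407  0.09011655 3.43037681] 196.54611324897093 2.2791528644704213
(array([0.68356336, 0.02267213]), np.float64(1.8998125034166051))
(array([0.6310325, 0.0098236]), np.float64(1.5557005331160727))
(array([ 0.52236714, -0.07611339]), np.float64(1.3493142422251072))
t 9.4 pos [0.454  0.3518 0.3463] jaw 122.0 q6 -94.4 gap 0.499 F [ 0.2 -0.3 -0.2]
 shift now [  0.64 -31.26   0.79] | turn -63.0 | shift after turn [  0.64 -14.91 -27.49] norm 31.3
```

View pics/top_a3.png

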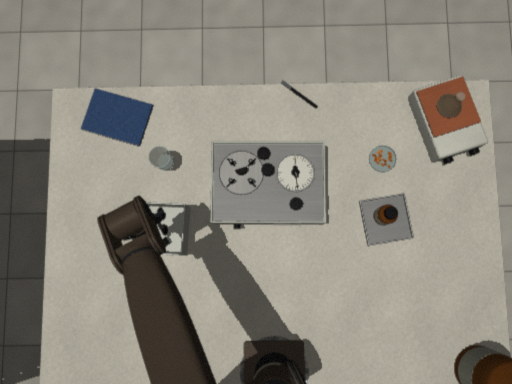

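{"fn": "play_rows", "kwargs": {"deltas": [[[44, 0, 0, 0, 10.5], [44, 0, 0, 0, 10.5], [44, 0, 0, 0, 10.5], [44, 0, 0, 0, 10.5], [44, 0, 0, 0, 10.5], [44, 0, 0, 0, 10.5], [44, 0, 0, 0, 10.5], [44, 0, 0, 0, 10.5]]]}}

```text
time_s: 10.4
tcp_pos: [0.4535, 0.3516, 0.343]
eef_rot: [-99.8, 89.8, -152.1]
ft_force: [0.1, -0.6, 0.3]
finger_gap: 0.44
```

{"fn": "play_rows", "kwargs": {"deltas": [[[44, 0, 0, 0, 10.5], [44, 0, 0, 0, 10.5], [44, 0, 0, 0, 10], [44, 0, 0, 0, 0], [44, 0, 0, 0, 0], [44, 0, 0, 0, 0], [44, 0, 0, 0, 0], [44, 0, 0, 0, 0]]]}}

```text
time_s: 11.4
tcp_pos: [0.4539, 0.3519, 0.3448]
eef_rot: [98.3, 90.0, 15.3]
ft_force: [-0.3, 0.1, 0.3]
finger_gap: 0.443
```

```bash
python3 -c "
from plan import *
go(.6262,.0912,.35,7)
"
```

```text
t 11.4 pos [0.4539 0.3519 0.3448] jaw 7.1 q6 20.6 gap 0.443 F [-0.3  0.1  0.3]
 shift now [-0.52 13.9  27.99] | turn 0.1 | shift after turn [-0.52 13.93 27.98] norm 31.3
```

{"fn": "play_rows", "kwargs": {"deltas": [[[44, -0.5, 2.3, 4.7, 0], [44, 0, 2.3, 4.7, 0], [44, 0, 2.3, 4.7, 0], [44, 0, 2.3, 4.7, 0], [44, 0, 2.3, 4.6, 0], [44, 0, 2.4, 4.6, 0], [44, 0, 0, 0, 0], [44, 0, 0, 0, 0]]]}}

```text
time_s: 12.4
tcp_pos: [0.6259, 0.0912, 0.3494]
eef_rot: [-124.7, 89.9, 152.4]
ft_force: [-0.2, 0.0, -0.0]
finger_gap: 0.443
```

```bash
python3 -c "
from plan import *
go(.6262,.0912,.268,7)
from h import *
o=shot('a4')
f=lambda i,x,y,w,h,s:cv2.resize(i[y:y+h,x:x+w],None,fx=s,fy=s,interpolation=cv2.INTER_CUBIC)
cv2.imwrite('pics/a4.png',np.hstack([f(o['top'],200,135,140,100,2.8),f(o['side'],190,100,140,100,2.8)]))
"
```

```text
t 12.4 pos [0.6259 0.0912 0.3494] jaw 7.0 q6 -7.9 gap 0.443 F [-0.2  0.  -0. ]
 shift now [8.14 0.03 0.01] | turn 0.0 | shift after turn [8.14 0.03 0.01] norm 8.1
```

View pics/a4.png

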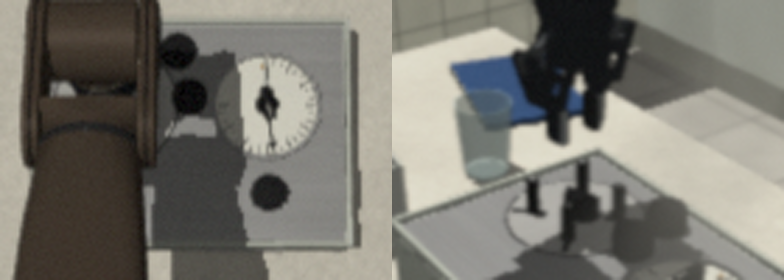

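{"fn": "play_rows", "kwargs": {"deltas": [[[44, 3, 0, 0, 0], [44, 1.5, 0, 0, 0], [44, 1, 0, 0, 0], [44, 1, 0, 0, 0], [44, 1, 0, 0, 0], [44, 0.5, 0, 0, 0], [44, 0, 0, 0, 0], [44, 0, 0, 0, 0]]]}}

```text
time_s: 13.5
tcp_pos: [0.6264, 0.091, 0.2702]
eef_rot: [82.1, 89.9, -0.8]
ft_force: [-0.4, -0.2, -0.6]
finger_gap: 0.44
```

{"fn": "play_rows", "kwargs": {"deltas": [[[0, 0, 0, 0, 0], [0, 0, 0, 0, 0], [0, 0, 0, 0, 0], [0, 0, 0, 0, 0], [0, -3, 0, 0, 0], [0, -4, 0, 0, 0], [0, -1, 0, 0, 0], [0, 0, 0, 0, 0]]]}}

```text
time_s: 14.5
tcp_pos: [0.6261, 0.0911, 0.3497]
eef_rot: [80.8, 90.0, -2.1]
ft_force: [0.0, -0.0, 0.0]
finger_gap: 0.228
```

```bash
python3 -c "
from plan import *
go(.46,.34,.35,7)
"
```

```text
t 14.5 pos [0.6261 0.0911 0.3497] jaw 7.0 q6 -7.9 gap 0.228 F [ 0. -0.  0.]
 shift now [ -0.04 -13.43 -26.74] | turn 0.0 | shift after turn [ -0.04 -13.45 -26.73] norm 29.9
```

Held. Carry to the bin.

{"fn": "play_rows", "kwargs": {"deltas": [[[0, 0, -2.2, -4.5, 0], [0, 0, -2.2, -4.5, 0], [0, 0, -2.2, -4.5, 0], [0, 0, -2.3, -4.4, 0], [0, 0, -2.3, -4.4, 0], [0, 0, -2.3, -4.4, 0], [0, 4, 0, 0, 0], [0, 4, 0, 0, 0]]]}}

```text
time_s: 15.5
tcp_pos: [0.458, 0.3399, 0.2669]
eef_rot: [-68.6, 89.9, -151.5]
ft_force: [-0.3, -1.4, -0.3]
finger_gap: 0.225
```

{"fn": "play_rows", "kwargs": {"deltas": [[[0, 0, 0, 0, 0], [60, 0, 0, 0, 0], [60, 0, 0, 0, 0], [60, 0, 0, 0, 0], [60, -4, 0, 0, 0], [60, -4, 0, 0, 0], [60, 0, 0, 0, 0], [60, 0, 0, 0, 0]]]}}

```text
time_s: 16.5
tcp_pos: [0.4592, 0.3393, 0.3498]
eef_rot: [107.3, 90.0, 24.4]
ft_force: [-1.2, 0.4, -1.0]
finger_gap: 0.599
```

```bash
python3 -c "
from plan import *
from h import *
o=shot('a5')
for g in((.6836,.023),(.6311,.0098),(.5223,-.0762)):print(fit(o['top'],'top',g,CAP,R=8))
go(.631,.0095,.35,104)
"
```

```text
(array([0.68356831, 0.02268303]), np.float64(1.8858451115602508))
(array([0.6310325, 0.0098236]), np.float64(1.5612860437355254))
(array([ 0.52213708, -0.07616036]), np.float64(1.3621238626469498))
t 16.6 pos [0.459  0.3392 0.3482] jaw 7.0 q6 19.2 gap 0.597 F [ 0.2 -0.4  0.2]
 shift now [-0.18 13.03 34.83] | turn 83.0 | shift after turn [-0.18 36.15 -8.71] norm 37.2
```

View pics/top_a5.png

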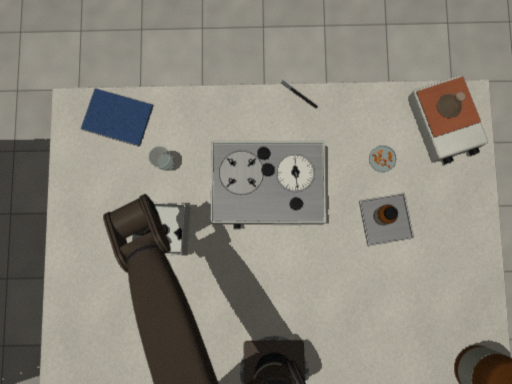

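{"fn": "play_rows", "kwargs": {"deltas": [[[65, 0, 0, 0, 10.4], [65, 0, 0, 0, 10.4], [65, 0, 0, 0, 10.4], [65, 0, 0, 0, 10.4], [65, 0, 0, 0, 10.4], [65, 0, 0, 0, 10.4], [65, 0, 0, 0, 10.4], [65, 0, 0, 0, 10.2]]]}}

```text
time_s: 17.6
tcp_pos: [0.4591, 0.3393, 0.3479]
eef_rot: [13.1, 89.8, -153.2]
ft_force: [0.3, -0.1, 0.4]
finger_gap: 0.651
```

{"fn": "play_rows", "kwargs": {"deltas": [[[65, 0, 5.2, -1.2, 0], [65, 0, 5.2, -1.2, 0], [65, 0, 5.2, -1.2, 0], [65, 0, 5.2, -1.2, 0], [65, 0, 5.1, -1.3, 0], [65, 0, 5.1, -1.3, 0], [65, 0, 5.1, -1.3, 0], [65, 0, 0, 0, 0]]]}}

```text
time_s: 18.6
tcp_pos: [0.6323, 0.0071, 0.3479]
eef_rot: [-9.3, 89.9, -175.5]
ft_force: [0.6, 0.4, -0.2]
finger_gap: 0.649
```

```bash
python3 -c "
from plan import *
go(.631,.0097,.270,104)
"
```

```text
t 18.6 pos [0.6323 0.0071 0.3479] jaw -76.2 q6 67.7 gap 0.649 F [ 0.6  0.4 -0.2]
 shift now [ 7.79 -0.28  0.05] | turn -0.2 | shift after turn [ 7.79 -0.28  0.05] norm 7.8
```

{"fn": "play_rows", "kwargs": {"deltas": [[[65, 3, 0, 0, 0], [65, 2.5, 0, 0, 0], [65, 1.3, 0, 0, 0], [65, 1, 0, 0, 0], [0, 0, 0, 0, 0], [0, 0, 0, 0, 0], [0, 0, 0, 0, 0], [0, 0, 0, 0, 0]]]}}

```text
time_s: 19.6
tcp_pos: [0.6316, 0.0103, 0.2723]
eef_rot: [156.0, 89.9, -9.9]
ft_force: [0.2, -0.7, 0.3]
finger_gap: 0.446
```

```bash
python3 -c "
from plan import *
go(.465,.345,.35,104)
"
```

```text
t 19.6 pos [0.6316 0.0103 0.2723] jaw -76.0 q6 67.7 gap 0.446 F [ 0.2 -0.7  0.3]
 shift now [ -7.79 -36.5    8.03] | turn 0.0 | shift after turn [ -7.79 -36.5    8.06] norm 38.2
```

{"fn": "play_rows", "kwargs": {"deltas": [[[0, -4, 0, 0, 0], [0, -3.8, 0, 0, 0], [0, 0, -5.2, 1.1, 0], [0, 0, -5.2, 1.1, 0], [0, 0, -5.2, 1.1, 0], [0, 0, -5.2, 1.2, 0], [0, 0, -5.2, 1.2, 0], [0, 0, -5.2, 1.2, 0]]]}}

```text
time_s: 20.6
tcp_pos: [0.4878, 0.2977, 0.3502]
eef_rot: [-171.8, 89.9, 22.2]
ft_force: [-0.0, 0.2, -0.6]
finger_gap: 0.439
```

{"fn": "play_rows", "kwargs": {"deltas": [[[0, 0, -5.3, 1.2, 0], [0, 4, 0, 0, 0], [0, 3, 0, 0, 0], [0, 0, 0, 0, 0], [70, 0, 0, 0, 0], [70, 0, 0, 0, 0], [70, -4, 0, 0, 0], [70, -4, 0, 0, 0]]]}}

```text
time_s: 21.6
tcp_pos: [0.4645, 0.3446, 0.3618]
eef_rot: [-167.4, 89.9, 26.7]
ft_force: [0.1, 0.4, 0.2]
finger_gap: 0.699
```

```bash
python3 -c "
from plan import *
from h import *
o=shot('a6')
for g in((.6836,.023),(.5223,-.0762)):print(fit(o['top'],'top',g,CAP,R=8))
go(.6835,.0227,.35,104)
f=lambda i,x,y,w,h,s:cv2.resize(i[y:y+h,x:x+w],None,fx=s,fy=s,interpolation=cv2.INTER_CUBIC)
cv2.imwrite('pics/a6.png',np.hstack([f(o['top'],110,135,230,130,1.9),f(o['side'],110,105,200,130,1.9)]))
"
```

```text
(array([0.68356257, 0.02267278]), np.float64(1.9227744258115176))
(array([ 0.52229236, -0.07605894]), np.float64(1.3407994916685806))
t 21.7 pos [0.4659 0.3455 0.3675] jaw -76.0 q6 102.5 gap 0.7 F [0.1 0.5 1.2]
 shift now [  1.82  36.59 -13.27] | turn 0.0 | shift after turn [  1.82  36.59 -13.29] norm 39.0
```

View pics/a6.png

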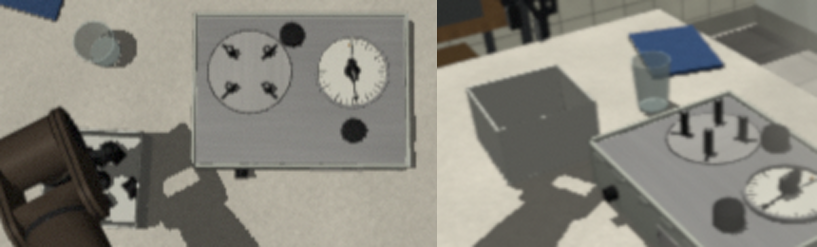

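{"fn": "play_rows", "kwargs": {"deltas": [[[65, 0, 5.2, -1.9, 0], [65, 0, 5.2, -1.9, 0], [65, 0, 5.2, -1.9, 0], [65, 0, 5.2, -1.9, 0], [65, 0, 5.2, -1.9, 0], [65, 0, 5.3, -1.9, 0], [65, 0, 5.3, -1.9, 0], [65, 2.0, 0, 0, 0]]]}}

```text
time_s: 22.7
tcp_pos: [0.6842, 0.0181, 0.342]
eef_rot: [154.1, 89.6, -12.1]
ft_force: [-0.5, 0.5, 0.7]
finger_gap: 0.642
```

{"fn": "play_rows", "kwargs": {"deltas": [[[65, 3, 0, 0, 0], [65, 2.5, 0, 0, 0], [65, 1.3, 0, 0, 0], [65, 0, 0, 0, 0], [65, 0, 0, 0, 0], [65, 0, 0, 0, 0], [65, 0, 0, 0, 0], [65, 0, 0, 0, 0]]]}}

```text
time_s: 23.7
tcp_pos: [0.6822, 0.022, 0.2722]
eef_rot: [159.1, 90.0, -6.8]
ft_force: [-0.6, 0.2, 0.2]
finger_gap: 0.654
```

```bash
python3 -c "
from plan import *
go(.6835,.0227,.27,104)
"
```

```text
t 23.7 pos [0.6822 0.022  0.2722] jaw -76.0 q6 69.3 gap 0.654 F [-0.6  0.2  0.2]
 shift now [ 0.22 -0.03 -0.14] | turn 0.0 | shift after turn [ 0.22 -0.03 -0.14] norm 0.3
```

{"fn": "play_rows", "kwargs": {"deltas": [[[0, 0.2, 0, 0, 0], [0, 0, 0, 0, 0], [0, 0, 0, 0, 0], [0, 0, 0, 0, 0], [0, -4, 0, 0, 0], [0, -4, 0, 0, 0], [0, 0, 0, 0, 0], [0, 0, 0, 0, 0]]]}}

```text
time_s: 24.7
tcp_pos: [0.6817, 0.0221, 0.3483]
eef_rot: [-20.1, 89.9, 173.9]
ft_force: [-0.9, 0.4, -0.8]
finger_gap: 0.438
```

```bash
python3 -c "
from plan import *
go(.44,.355,.355,104)
"
```

```text
t 24.7 pos [0.6817 0.0221 0.3483] jaw -76.0 q6 69.3 gap 0.438 F [-0.9  0.4 -0.8]
 shift now [ -0.61 -38.16  15.37] | turn 0.0 | shift after turn [ -0.61 -38.15  15.4 ] norm 41.1
```

{"fn": "play_rows", "kwargs": {"deltas": [[[0, -0.6, -4.8, 1.9, 0], [0, 0, -4.8, 1.9, 0], [0, 0, -4.8, 1.9, 0], [0, 0, -4.8, 1.9, 0], [0, 0, -4.8, 1.9, 0], [0, 0, -4.8, 1.9, 0], [0, 0, -4.7, 2.0, 0], [0, 0, -4.7, 2.0, 0]]]}}

```text
time_s: 25.7
tcp_pos: [0.4383, 0.3561, 0.353]
eef_rot: [14.6, 89.7, -151.4]
ft_force: [0.7, 0.4, -0.2]
finger_gap: 0.441
```

{"fn": "play_rows", "kwargs": {"deltas": [[[0, 0, 0, 0, 0], [0, 4, 0, 0, 0], [0, 3, 0, 0, 0], [0, 0, 0, 0, 0], [70, 0, 0, 0, 0], [70, 0, 0, 0, 0], [70, -4, 0, 0, 0], [70, -3, 0, 0, 0]]]}}

```text
time_s: 26.7
tcp_pos: [0.4404, 0.3553, 0.3586]
eef_rot: [-166.5, 89.8, 27.5]
ft_force: [0.6, -0.3, -0.1]
finger_gap: 0.697
```

```bash
python3 -c "
from plan import *
from h import *
o=shot('a7')
print(fit(o['top'],'top',(.5223,-.0762),CAP,R=8))
go(.5223,-.0760,.355,104)
"
```

```text
(array([ 0.52229397, -0.07610798]), np.float64(1.3770964535757324))
t 26.8 pos [0.4413 0.3559 0.3619] jaw -76.0 q6 104.6 gap 0.701 F [ 0.3 -0.2  0.3]
 shift now [ 0.54 43.87  2.63] | turn 0.0 | shift after turn [ 0.54 43.87  2.59] norm 43.9
```

View pics/top_a7.png

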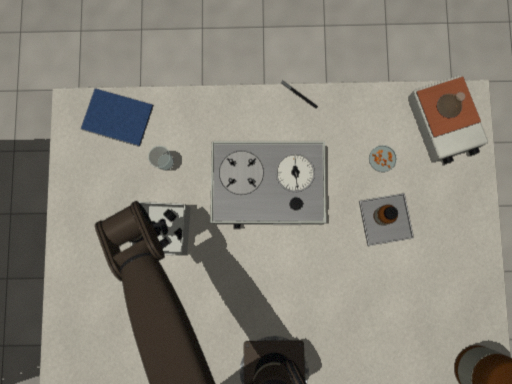

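{"fn": "play_rows", "kwargs": {"deltas": [[[65, 0, 5.5, 0.3, 0], [65, 0, 5.5, 0.3, 0], [65, 0, 5.5, 0.3, 0], [65, 0, 5.5, 0.3, 0], [65, 0, 5.5, 0.3, 0], [65, 0, 5.5, 0.4, 0], [65, 0, 5.5, 0.4, 0], [65, 0, 5.4, 0.3, 0]]]}}

```text
time_s: 27.8
tcp_pos: [0.5212, -0.0788, 0.3558]
eef_rot: [152.4, 90.0, -13.6]
ft_force: [0.5, 0.7, 0.0]
finger_gap: 0.647
```

{"fn": "play_rows", "kwargs": {"deltas": [[[65, 3, 0, 0, 0], [65, 3, 0, 0, 0], [65, 2, 0, 0, 0], [65, 1.1, 0, 0, 0], [65, 0, 0, 0, 0], [65, 0, 0, 0, 0], [65, 0, 0, 0, 0], [65, 0, 0, 0, 0]]]}}

```text
time_s: 28.8
tcp_pos: [0.5215, -0.0769, 0.2655]
eef_rot: [146.1, 89.9, -19.9]
ft_force: [0.3, -0.5, -1.0]
finger_gap: 0.652
```

```bash
python3 -c "
from plan import *
go(.5223,-.076,.27,104)
"
```

```text
t 28.8 pos [ 0.5215 -0.0769  0.2655] jaw -75.9 q6 56.5 gap 0.652 F [ 0.3 -0.5 -1. ]
 shift now [-0.45 -0.07 -0.1 ] | turn 0.1 | shift after turn [-0.45 -0.07 -0.1 ] norm 0.5
```

{"fn": "play_rows", "kwargs": {"deltas": [[[65, -0.4, 0, 0, 0], [0, 0, 0, 0, 0], [0, 0, 0, 0, 0], [0, 0, 0, 0, 0], [0, 0, 0, 0, 0], [0, -4, 0, 0, 0], [0, -4.5, 0, 0, 0], [0, 0, 0, 0, 0]]]}}

```text
time_s: 29.8
tcp_pos: [0.5223, -0.0772, 0.3576]
eef_rot: [146.9, 89.6, -19.0]
ft_force: [-0.0, -0.9, -0.1]
finger_gap: 0.442
```

```bash
python3 -c "
from plan import *
go(.465,.335,.355,104)
"
```

```text
t 29.8 pos [ 0.5223 -0.0772  0.3576] jaw -76.0 q6 56.5 gap 0.442 F [-0.  -0.9 -0.1]
 shift now [  0.11 -41.38  -4.45] | turn 0.0 | shift after turn [  0.11 -41.38  -4.41] norm 41.6
```

{"fn": "play_rows", "kwargs": {"deltas": [[[0, 0, -5.2, -0.5, 0], [0, 0, -5.2, -0.5, 0], [0, 0, -5.2, -0.5, 0], [0, 0, -5.2, -0.5, 0], [0, 0, -5.2, -0.6, 0], [0, 0, -5.2, -0.6, 0], [0, 0, -5.1, -0.6, 0], [0, 0, -5.1, -0.6, 0]]]}}

```text
time_s: 30.8
tcp_pos: [0.4626, 0.3368, 0.3516]
eef_rot: [14.2, 89.8, -151.8]
ft_force: [0.9, -1.0, -0.2]
finger_gap: 0.447
```

{"fn": "play_rows", "kwargs": {"deltas": [[[0, 0, 0, 0, 0], [0, 4, 0, 0, 0], [0, 2.5, 0, 0, 0], [0, 0, 0, 0, 0], [70, 0, 0, 0, 0], [70, 0, 0, 0, 0], [70, -5, 0, 0, 0], [70, -5, 0, 0, 0]]]}}

```text
time_s: 31.8
tcp_pos: [0.4635, 0.3352, 0.3906]
eef_rot: [179.5, 90.0, 13.5]
ft_force: [0.4, 0.1, -0.2]
finger_gap: 0.699
```

{"fn": "play_rows", "kwargs": {"deltas": [[[70, -5, 0, 0, 0], [70, 0, 5, 0, 0], [70, 0, 5.8, 0, 0], [70, 0, 5.8, 0, 0], [70, 0, 5.8, 0, 0], [70, 0, 0, 0, 0], [70, 0, 0, 0, 0], [70, 0, 0, 0, 0]]]}}

```text
time_s: 32.8
tcp_pos: [0.5176, 0.1192, 0.4391]
eef_rot: [-168.1, 90.0, 26.0]
ft_force: [-0.3, -0.3, -0.3]
finger_gap: 0.697
```

```bash
python3 -c "
from plan import *
from h import *
o=shot('a8')
go(.487,-.363,.42,104)
f=lambda i,x,y,w,h,s:cv2.resize(i[y:y+h,x:x+w],None,fx=s,fy=s,interpolation=cv2.INTER_CUBIC)
cv2.imwrite('pics/a8.png',f(o['top'],120,135,220,135,3.5))
"
```

```text
t 32.9 pos [0.5176 0.1193 0.4389] jaw -75.8 q6 77.9 gap 0.7 F [ 0.5  0.9 -1. ]
 shift now [ 1.88 46.01 14.77] | turn 0.2 | shift after turn [ 1.88 46.06 14.64] norm 48.4
```

View pics/a8.png

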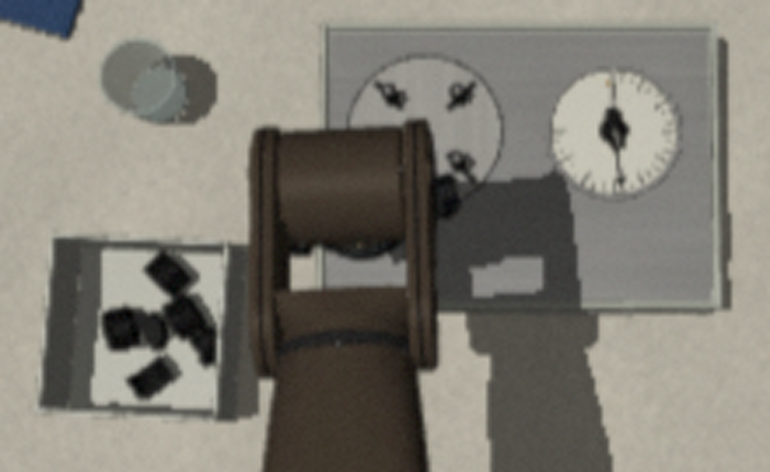

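{"fn": "play_rows", "kwargs": {"deltas": [[[70, 0, 5.1, 1.6, 0], [70, 0, 5.1, 1.6, 0], [70, 0, 5.1, 1.6, 0], [70, 0, 5.1, 1.6, 0], [70, 0, 5.1, 1.7, 0], [70, 0, 5.1, 1.7, 0], [70, 0, 5.1, 1.7, 0], [70, 0, 5.1, 1.7, 0]]]}}

```text
time_s: 33.9
tcp_pos: [0.4891, -0.3105, 0.4388]
eef_rot: [156.8, 90.0, -9.1]
ft_force: [1.0, 0.1, 0.8]
finger_gap: 0.691
```

{"fn": "play_rows", "kwargs": {"deltas": [[[70, 0, 5.1, 1.5, 0], [70, 4, 0, 0, 0], [70, 4, 0, 0, 0], [70, 0, 0, 0, 0], [70, 0, 0, 0, 0], [70, 0, 0, 0, 0], [70, 0, 0, 0, 0], [70, 0, 0, 0, 0]]]}}

```text
time_s: 34.9
tcp_pos: [0.4868, -0.3629, 0.3597]
eef_rot: [118.4, 89.9, -47.5]
ft_force: [-0.0, -0.6, -0.3]
finger_gap: 0.699
```

```bash
python3 -c "
from plan import *
from h import *
o=shot('a9')
go(.4875,-.3625,.275,104)
f=lambda i,x,y,w,h,s:cv2.resize(i[y:y+h,x:x+w],None,fx=s,fy=s,interpolation=cv2.INTER_CUBIC)
cv2.imwrite('pics/a9.png',np.hstack([f(o['top'],340,145,100,110,3.5),f(o['side'],280,230,120,154,2.5)]))
"
```

```text
t 35.0 pos [ 0.4867 -0.3629  0.3591] jaw -76.0 q6 29.7 gap 0.698 F [ 0.8 -0.1  0.2]
 shift now [ 8.41 -0.02 -0.09] | turn 0.0 | shift after turn [ 8.41 -0.02 -0.09] norm 8.4
```

View pics/a9.png

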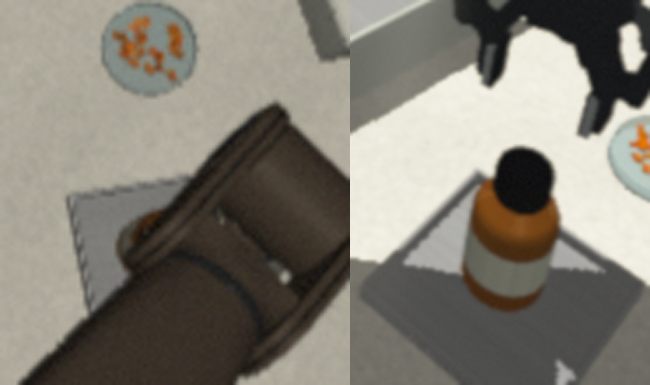

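```bash
python3 -c "
from h import *
print(proj('side',[[.4867,-.3629,.19],[.4875,-.3625,.127],[.4875,-.3625,.101]]))"
```

```text
[[354.54481095 272.08905483]
 [348.82423647 297.28559741]
 [346.60293951 306.98419896]]
```

{"fn": "play_rows", "kwargs": {"deltas": [[[70, 3, 0, -0.2, 0], [70, 2.5, 0, 0, 0], [70, 1.5, 0, 0, 0], [70, 1.4, 0, 0, 0], [70, 0, 0, 0, 0], [0, 0, 0, 0, 0], [0, 0, 0, 0, 0], [0, 0, 0, 0, 0]]], "newtons": 50}}

```text
time_s: 36.0
tcp_pos: [0.489, -0.3628, 0.2761]
eef_rot: [117.3, 89.8, -48.7]
ft_force: [-0.1, -0.7, 2.3]
finger_gap: 0.44
```

{"fn": "play_rows", "kwargs": {"deltas": [[[0, 0, 0, 0, 0], [0, -1, 0, 0, 0], [0, -2, 0, 0, 0], [0, 0, 0, 0, 0], [0, 0, 0, 0, 0], [0, 0, 0, 0, 0], [0, 0, 0, 0, 0], [0, 0, 0, 0, 0]]]}}

```text
time_s: 37.0
tcp_pos: [0.4886, -0.3623, 0.3043]
eef_rot: [-59.5, 90.0, 134.6]
ft_force: [-1.3, -0.8, -2.8]
finger_gap: 0.439
```

```bash
python3 -c "
from plan import *
from h import *
o=shot('b1')
go(.6257,.0931,.44,104)
f=lambda i,x,y,w,h,s:cv2.resize(i[y:y+h,x:x+w],None,fx=s,fy=s,interpolation=cv2.INTER_CUBIC)
cv2.imwrite('pics/b1.png',f(o['side'],280,230,120,154,4))
"
```

```text
t 37.1 pos [ 0.4886 -0.3624  0.3045] jaw -76.0 q6 29.8 gap 0.44 F [-0.3  0.9 -3.7]
 shift now [-13.54 -40.87 -24.35] | turn 0.0 | shift after turn [-13.54 -40.88 -24.32] norm 49.5
```

View pics/b1.png

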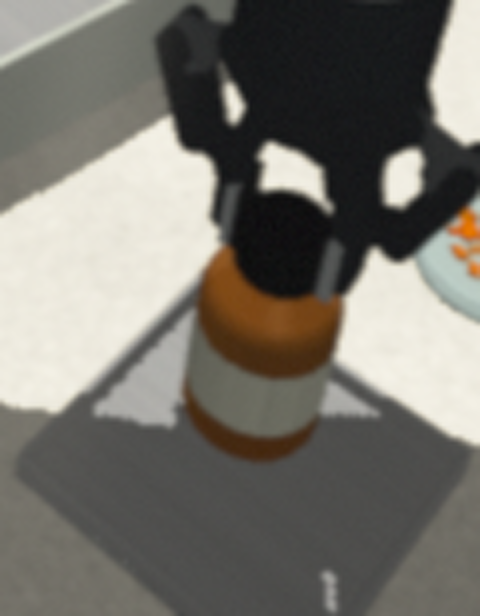

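```bash
python3 - <<'E'
from h import *
for tag in('a3','a7'):
  for n in('top','side'):
    im=cv2.imread(f'pics/{n}_{tag}.png'); g=cv2.cvtColor(im,cv2.COLOR_BGR2GRAY).astype(np.float32)
    q=(.5941,.0087,-.0192)
    # radial edge search: plate ring (dark line min) and dial (bright->dark edge), in world polar coords
    for name,lx,ly,z,r0,r1,mode in(('plate',.03,.085,.085,.05,.08,'min'),('dial',.03,-.085,.093,.045,.072,'edge')):
        def F(p,ret=False):
            c=world((p[0],p[1],0),[0,0,z])[0]
            rr=np.linspace(r0,r1,121); aa=np.radians(np.arange(0,360,4))
            X=np.array([[c[0]+r*np.cos(a),c[1]+r*np.sin(a),z] for a in aa for r in rr])
            uv=proj(n,X).astype(np.float32)
            v=cv2.remap(g,uv[:,0].reshape(len(aa),-1),uv[:,1].reshape(len(aa),-1),cv2.INTER_CUBIC)
            if mode=='min':
                k=v.argmin(1)
            else: k=np.gradient(cv2.GaussianBlur(v,(9,1),0),axis=1).argmin(1)
            return X.reshape(len(aa),-1,3)[np.arange(len(aa)),k][:,:2]
        c=world(q,[lx,ly,0])[0][:2]
        for it in range(3):
            pts=F(c)
            o=least_squares(lambda s:np.hypot(pts[:,0]-s[0],pts[:,1]-s[1])-s[2],[*c,.06],loss='soft_l1',f_scale=.001); c=o.x[:2]
        print(tag,n,name,np.round(o.x,4),'resid',np.round(np.median(abs(o.fun)),4))
E
```

```text
a3 top plate [0.6262 0.0939 0.0705] resid 0.0006
a3 top dial [ 0.621  -0.076   0.0559] resid 0.0007
a3 side plate [0.6147 0.0919 0.0573] resid 0.0045
a3 side dial [ 0.6204 -0.0805  0.0556] resid 0.001
a7 top plate [0.6259 0.0946 0.0701] resid 0.0005
a7 top dial [ 0.6209 -0.0762  0.0559] resid 0.0006
a7 side plate [0.6253 0.0936 0.0668] resid 0.0039
a7 side dial [ 0.6206 -0.0807  0.0555] resid 0.001
```

{"fn": "play_rows", "kwargs": {"deltas": [[[0, -4, 0, 0, 0], [0, -5, 0, 0, 0], [0, -4.5, 0, 0, 0], [0, 0, -2.9, -1.7, 0], [0, 0, -4.2, -2.5, 0], [0, 0, -4.2, -2.5, 0], [0, 0, -4.2, -2.5, 0], [0, 0, -4.2, -2.5, 0]]]}}

```text
time_s: 38.1
tcp_pos: [0.5545, -0.1414, 0.4398]
eef_rot: [146.4, 90.0, -19.5]
ft_force: [1.4, -1.0, -2.4]
finger_gap: 0.443
```

{"fn": "play_rows", "kwargs": {"deltas": [[[0, 0, -4.2, -2.5, 0], [0, 0, -4.2, -2.5, 0], [0, 0, -4.2, -2.5, 0], [0, 0, -4.2, -2.5, 0], [0, 0, -4.2, -2.5, 0], [0, 0, 0, 0, 0], [0, 0, 0, 0, 0], [0, 0, 0, 0, 0]]]}}

```text
time_s: 39.1
tcp_pos: [0.6245, 0.0901, 0.4397]
eef_rot: [42.6, 90.0, -123.5]
ft_force: [-0.2, -0.3, -3.7]
finger_gap: 0.44
```

```bash
python3 -c "
from plan import *
go(.6255,.0935,.39,104)
"
```

```text
t 39.1 pos [0.6245 0.0901 0.4397] jaw -76.0 q6 75.1 gap 0.44 F [-0.2 -0.3 -3.7]
 shift now [ 4.97 -0.31 -0.18] | turn -0.0 | shift after turn [ 4.97 -0.31 -0.18] norm 5.0
```

{"fn": "play_rows", "kwargs": {"deltas": [[[0, 2, -0.3, -0.2, 0], [0, 1.3, 0, 0, 0], [0, 0, 0, 0, 0], [0, 0, 0, 0, 0], [0, 0, 0, 0, 0], [0, 0, 0, 0, 0], [0, 0, 0, 0, 0], [0, 0, 0, 0, 0]]]}}

```text
time_s: 40.1
tcp_pos: [0.6258, 0.0946, 0.4068]
eef_rot: [160.0, 90.0, -6.0]
ft_force: [0.5, -0.2, -3.6]
finger_gap: 0.438
```

```bash
python3 - <<'E'
from plan import *
from ov import *
o=shot('b2'); s,_,_=st(); p=s['tcp_pos']; go(.6255,.0935,.39,104)
f=p[2]-.274
C31=np.c_[.031*np.cos(th),.031*np.sin(th)]
I=[((p[0],p[1],0),C31,f,.082),((p[0],p[1],0),CAP,f+.099,.026)]
overlay(o['side'],'side',I,'pics/b2.png',190,90,130,130,4.6,tester((.5941,.0087,-.0232))[3:])
cv2.imwrite('pics/b2t.png',cv2.resize(o['top'][130:240,190:340],None,fx=4,fy=4,interpolation=cv2.INTER_CUBIC))
E
```

```text
t 40.2 pos [0.6258 0.0946 0.4068] jaw -76.0 q6 75.4 gap 0.442 F [ 0.1  0.3 -3.3]
 shift now [1.68 0.09 0.06] | turn 0.0 | shift after turn [1.68 0.09 0.06] norm 1.7
```

View pics/b2.png

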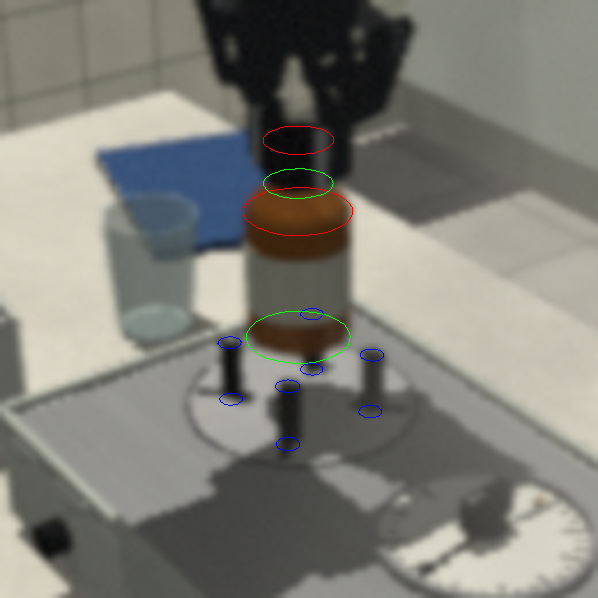

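View pics/b2t.png

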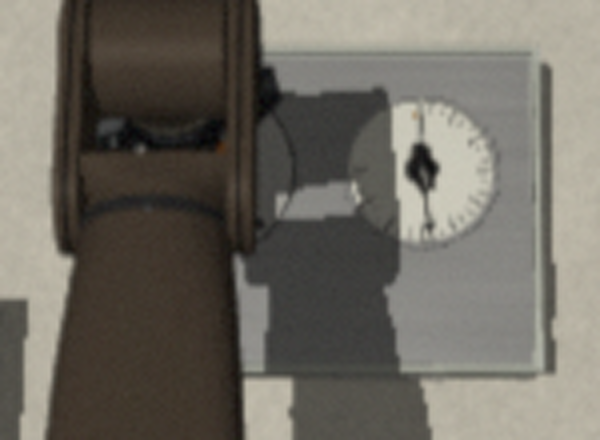

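```bash
python3 - <<'E'
import cv2
o=cv2.imread('pics/side_b2.png')
cv2.imwrite('pics/b3.png',cv2.resize(o[105:195,225:285],None,fx=8,fy=6.6,interpolation=cv2.INTER_CUBIC))
E
```

```text
(no output)
```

View pics/b3.png

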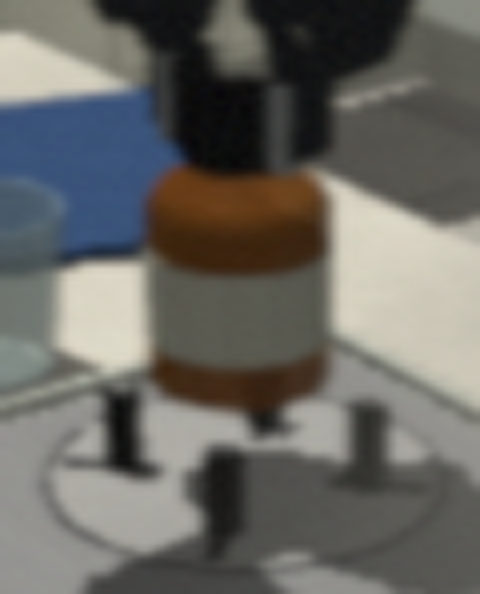

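```bash
python3 - <<'E'
from h import *
C=lambda c,r,z:np.c_[c[0]+r*np.cos(th),c[1]+r*np.sin(th),0*th+z]
def feats(t,d):
    # foot lowest v, cap-bottom lowest v, body lateral mid u at mid height
    c=np.array(t)+d; c[2]-=.274
    foot=proj('side',C(c,.031,c[2])); cap=proj('side',C(c,.0195,c[2]+.099))
    m=proj('side',C(c,.031,c[2]+.04))
    return np.array([foot[:,1].max(),cap[:,1].max(),(m[:,0].min()+m[:,0].max())/2])
T=[(.4886,-.3624,.3045),(.6258,.0946,.4068)]
obs=[None,None]
obs[0]=[230+460/4-.4,230+298/4-.4,280+(192+338)/2/4-.4]
obs[1]=[105+407/6.6-.4,105+173/6.6-.4,225+(150+328)/2/8-.4]
for t,o in zip(T,obs): print(np.round(feats(t,np.zeros(3)),1),np.round(o,1))
for k in range(3):
    e=np.eye(3)[k]*.005; print(k,[np.round(feats(t,e)-feats(t,0*e),2) for t in T])
f=lambda d:np.concatenate([feats(t,d)-o for t,o in zip(T,obs)])
s=least_squares(f,np.zeros(3),x_scale=.01);print(s.x,s.fun)
E
```

```text
[346.1 305.5 344.6] [344.6 304.1 345.8]
[168.5 132.6 254.4] [166.3 130.8 254.5]
0 [array([-1.53, -1.48,  1.87]), array([-0.58, -0.51,  1.5 ])]
1 [array([-2.06, -1.99, -2.11]), array([-0.77, -0.68, -1.11])]
2 [array([-1.61, -1.93,  0.4 ]), array([-1.62, -1.81, -0.  ])]
[-0.00048449 -0.00180891  0.00658807] [ 0.27828684 -0.32945765 -0.09158351  0.42352958 -0.29296716  0.13588775]
```

{"fn": "play_rows", "kwargs": {"deltas": [[[0, 1, 0, 0, 0], [0, 1, 0, 0, 0], [0, 0.8, 0, 0, 0], [0, 0.8, 0, 0, 0], [0, 0, 0, 0, 0], [0, 0, 0, 0, 0], [0, 0, 0, 0, 0], [0, 0, 0, 0, 0]]]}}

```text
time_s: 41.2
tcp_pos: [0.6259, 0.0946, 0.3712]
eef_rot: [163.2, 90.0, -2.7]
ft_force: [-0.7, -0.1, -3.8]
finger_gap: 0.438
```

{"fn": "play_rows", "kwargs": {"deltas": [[[0, 0.3, 0, 0, 0], [0, 0.3, 0, 0, 0], [0, 0.3, 0, 0, 0], [0, 0, 0, 0, 0], [0, 0, 0, 0, 0], [0, 0, 0, 0, 0], [0, 0, 0, 0, 0], [0, 0, 0, 0, 0]]]}}

```text
time_s: 42.2
tcp_pos: [0.6259, 0.0946, 0.3618]
eef_rot: [156.6, 90.0, -9.3]
ft_force: [-0.1, -0.6, -2.9]
finger_gap: 0.438
```

```bash
python3 - <<'E'
from plan import *
from ov import *
o=shot('b4'); s,_,_=st(); p=s['tcp_pos']; go(.6255,.0935,.39,104)
overlay(o['side'],'side',[],'pics/b4.png',190,90,130,130,4.6)
E
```

```text
t 42.3 pos [0.6258 0.0946 0.3618] jaw -76.0 q6 75.4 gap 0.444 F [-0.2 -0.2 -3.4]
 shift now [-2.82  0.1   0.06] | turn 0.0 | shift after turn [-2.82  0.1   0.06] norm 2.8
```

View pics/b4.png

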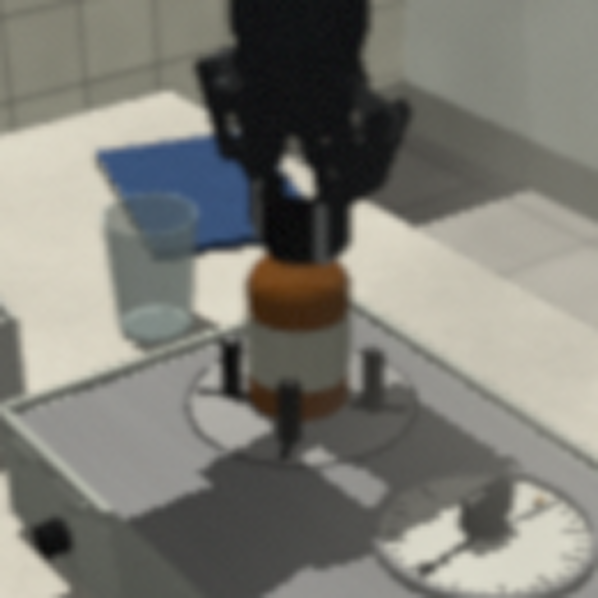

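Free between the pins, no contact. Lower slowly until contact.

{"fn": "play_rows", "kwargs": {"deltas": [[[0, 0.1, 0, 0, 0], [0, 0.1, 0, 0, 0], [0, 0.1, 0, 0, 0], [0, 0, 0, 0, 0], [0, 0, 0, 0, 0], [0, 0, 0, 0, 0], [0, 0, 0, 0, 0], [0, 0, 0, 0, 0]]]}}

```text
time_s: 43.3
tcp_pos: [0.6258, 0.0946, 0.3588]
eef_rot: [158.9, 90.0, -7.1]
ft_force: [0.4, -0.5, -4.0]
finger_gap: 0.438
```

{"fn": "play_rows", "kwargs": {"deltas": [[[0, 0.1, 0, 0, 0], [0, 0.1, 0, 0, 0], [0, 0.1, 0, 0, 0], [0, 0, 0, 0, 0], [0, 0, 0, 0, 0], [0, 0, 0, 0, 0], [0, 0, 0, 0, 0], [0, 0, 0, 0, 0]]]}}

```text
time_s: 44.3
tcp_pos: [0.6261, 0.0946, 0.3571]
eef_rot: [169.5, 89.9, 3.5]
ft_force: [-2.0, -0.5, 5.6]
finger_gap: 0.441
```

{"fn": "play_rows", "kwargs": {"deltas": [[[0, 0.1, 0, 0, 0], [0, 0.1, 0, 0, 0], [0, 0, 0, 0, 0], [0, 0, 0, 0, 0], [0, 0, 0, 0, 0], [0, 0, 0, 0, 0], [0, 0, 0, 0, 0], [0, 0, 0, 0, 0]]]}}

```text
time_s: 45.3
tcp_pos: [0.6262, 0.0946, 0.3571]
eef_rot: [167.0, 89.9, 1.1]
ft_force: [-5.1, -0.3, 11.4]
finger_gap: 0.441
```

{"fn": "play_rows", "kwargs": {"deltas": [[[0, -0.2, 0, 0, 0], [0, 0, 0, 0, 0], [60, 0, 0, 0, 0], [60, 0, 0, 0, 0], [60, 0, 0, 0, 0], [60, 0, 0, 0, 0], [60, -2, 0, 0, 0], [60, -4, 0, 0, 0]]]}}

```text
time_s: 46.3
tcp_pos: [0.6256, 0.0945, 0.4153]
eef_rot: [-14.0, 89.8, -180.0]
ft_force: [0.3, 0.3, 0.8]
finger_gap: 0.598
```

{"fn": "play_rows", "kwargs": {"deltas": [[[60, -4, 0, 0, 0], [60, 0, 5, 0, 0], [60, 0, 5.5, 0, 0], [60, 0, 5.5, 0, 0], [60, 0, 0, 0, 0], [60, 0, 0, 0, 0], [60, 0, 0, 0, 0], [60, 0, 0, 0, 0]]]}}

```text
time_s: 47.3
tcp_pos: [0.6645, -0.0593, 0.4561]
eef_rot: [166.2, 90.0, 0.3]
ft_force: [0.2, -0.6, -0.3]
finger_gap: 0.603
```

```bash
python3 - <<'E'
from plan import *
from ov import *
o=shot('c1'); go(.6215,-.0775,.35,0)
C31=np.c_[.031*np.cos(th),.031*np.sin(th)]
q=(.5941,.0092,-.025); j=world(q,[.03,.085,.085])[0]; print(j)
I=[((j[0],j[1],0),C31,.085,.082),((j[0],j[1],0),CAP,.184,.026)]
overlay(o['side'],'side',I,'pics/c1.png',180,110,180,130,4.4,tester(q)[3:])
overlay(o['top'],'top',I,'pics/c1t.png',200,135,140,100,5.7,tester(q)[3:])
E
```

```text
t 47.4 pos [ 0.6646 -0.0596  0.4559] jaw -75.9 q6 62.1 gap 0.6 F [0.7 0.2 0.2]
 shift now [10.59  0.68  4.61] | turn -75.9 | shift after turn [10.59 -4.31  1.79] norm 11.6
[0.6262154  0.09342352 0.085     ]
```

View pics/c1.png

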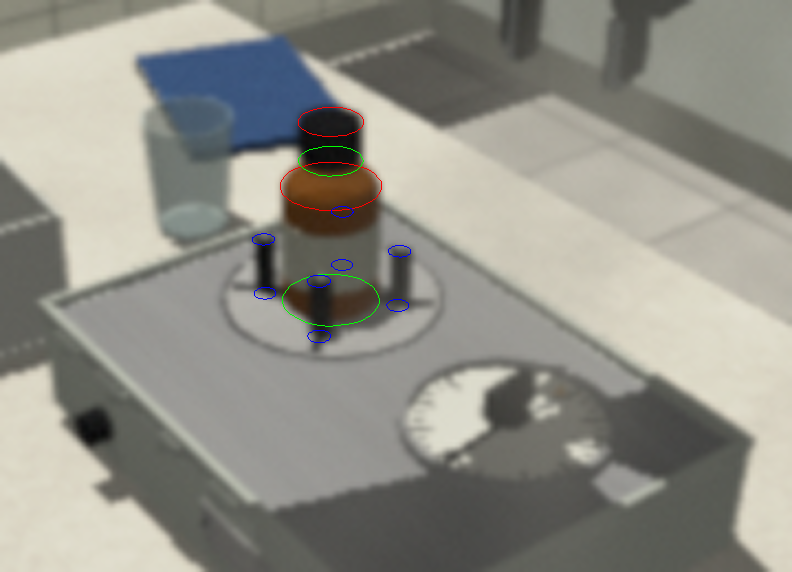

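View pics/c1t.png

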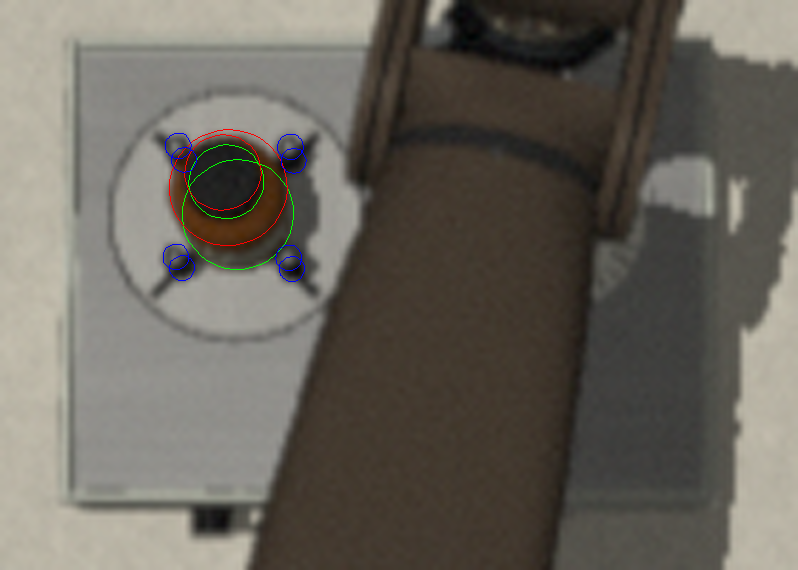

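```bash
python3 - <<'E'
from plan import *
from h import *
go(.6215,-.077,.35,-85.4)
im=cv2.imread('pics/top_a7.png');g=cv2.cvtColor(im,cv2.COLOR_BGR2GRAY).astype(np.float32)
# radial darkness profile of pointer on dial, at z=.09, r 30-50mm
c=np.array([.621,-.0762]);aa=np.radians(np.arange(0,360,2))
for r in(.022,.03,.038,.044):
    X=np.array([[c[0]+r*np.cos(a),c[1]+r*np.sin(a),.092] for a in aa]);uv=proj('top',X).astype(np.float32)
    v=cv2.remap(g,uv[:,:1],uv[:,1:],cv2.INTER_CUBIC)[:,0]; k=np.argsort(v)[:6]; print(r,[(int(np.degrees(aa[i])),int(v[i])) for i in k])
X=np.array([[x,y] for x in np.linspace(-.03,.03,61) for y in np.linspace(-.03,.03,61)]);X=X[np.hypot(*X.T)<.024]
for z in(.117,):
    uv=proj('top',np.c_[c+X,np.full(len(X),z)]).astype(np.float32);v=cv2.remap(g,uv[:,:1],uv[:,1:],cv2.INTER_LINEAR)[:,0]
    w=np.clip(90-v,0,None);m=(X*w[:,None]).sum(0)/w.sum();Y=X-m;M=(Y*w[:,None]).T@Y/w.sum();e,V=np.linalg.eigh(M);print(z,m,np.degrees(np.arctan2(V[1,1],V[0,1])),np.sqrt(e))
E
```

```text
t 47.4 pos [ 0.6646 -0.0596  0.4559] jaw -75.9 q6 62.1 gap 0.6 F [0.7 0.2 0.2]
 shift now [10.59  0.63  4.6 ] | turn 9.5 | shift after turn [10.59  1.39  4.43] norm 11.6
0.022 [(2, 70), (0, 71), (358, 75), (4, 76), (356, 80), (6, 81)]
0.03 [(186, 115), (184, 119), (188, 132), (0, 137), (358, 138), (182, 143)]
0.038 [(188, 115), (358, 118), (186, 118), (0, 121), (190, 126), (184, 133)]
0.044 [(186, 68), (188, 73), (184, 88), (190, 98), (182, 113), (0, 124)]
0.117 [0.00035269 0.00121286] -176.69722809340396 [0.0050488 0.0077826]
```

{"fn": "play_rows", "kwargs": {"deltas": [[[40, 2, 0.6, 4.6, 0], [40, 3, 0, 0, 8], [40, 3, 0, 0, 0], [40, 3, 0, 0, 0], [40, 2, 0, 0, 0], [40, 0, 0, 0, 0], [40, 0, 0, 0, 0], [40, 0, 0, 0, 0]]], "newtons": 30}}

```text
time_s: 48.4
tcp_pos: [0.622, -0.0777, 0.3276]
eef_rot: [157.7, 89.8, -16.2]
ft_force: [-0.3, 0.1, -0.3]
finger_gap: 0.398
```

```bash
python3 - <<'E'
from plan import *
from ov import *
go(.6215,-.077,.285,-84)
o=shot('d1')
overlay(o['side'],'side',[],'pics/d1.png',230,130,140,120,5)
E
```

```text
t 48.4 pos [ 0.622  -0.0777  0.3276] jaw -84.0 q6 67.6 gap 0.398 F [-0.3  0.1 -0.3]
 shift now [ 4.26 -0.08  0.06] | turn 0.0 | shift after turn [ 4.26 -0.08  0.06] norm 4.3
```

View pics/d1.png

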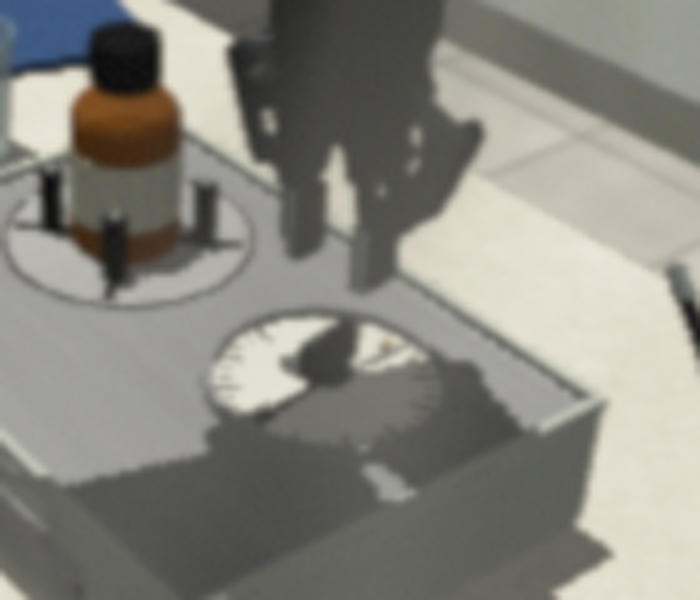

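{"fn": "play_rows", "kwargs": {"deltas": [[[40, 1.5, 0, 0, 0], [40, 1.5, 0, 0, 0], [40, 1.2, 0, 0, 0], [40, 0, 0, 0, 0], [0, 0, 0, 0, 0], [0, 0, 0, 0, 0], [0, 0, 0, 0, 0], [0, 0, 0, 0, 0]]]}}

```text
time_s: 49.5
tcp_pos: [0.6216, -0.0771, 0.2842]
eef_rot: [-121.8, 89.9, 64.2]
ft_force: [0.4, 4.2, 1.1]
finger_gap: 0.124
```

```bash
python3 - <<'E'
from plan import *
go(.6215,-.077,.285,-84)
print(st()[0]['wrist_torque'])
E
```

```text
t 49.5 pos [ 0.6216 -0.0771  0.2842] jaw -84.0 q6 67.6 gap 0.124 F [0.4 4.2 1.1]
 shift now [-0.08 -0.01  0.01] | turn 0.0 | shift after turn [-0.08 -0.01  0.01] norm 0.1
[ 0.81946592 -0.01918758  0.06739645]
```

{"fn": "play_rows", "kwargs": {"deltas": [[[0, 0, -0.1, 0, 0], [0, 0, 0, 0, -9], [0, 0, 0, 0, -9], [0, 0, 0, 0, -9], [0, 0, 0, 0, -9], [0, 0, 0, 0, -9], [0, 0, 0, 0, 0], [0, 0, 0, 0, 0]]]}}

```text
time_s: 50.5
tcp_pos: [0.6219, -0.0774, 0.2842]
eef_rot: [88.8, 89.8, -40.3]
ft_force: [3.4, -2.2, -1.5]
finger_gap: 0.127
```

```bash
python3 - <<'E'
from plan import *
from ov import *
go(.6215,-.077,.285)
print(st()[0]['wrist_torque'])
o=shot('d2')
overlay(o['side'],'side',[],'pics/d2.png',230,130,140,120,5)
E
```

```text
t 50.5 pos [ 0.6219 -0.0774  0.2842] jaw -39.1 q6 22.8 gap 0.127 F [ 3.4 -2.2 -1.5]
 shift now [-0.08 -0.05 -0.01] | turn 0 | shift after turn [-0.08 -0.05 -0.01] norm 0.1
[-0.32814937 -0.70317129  0.04612957]
```

View pics/d2.png

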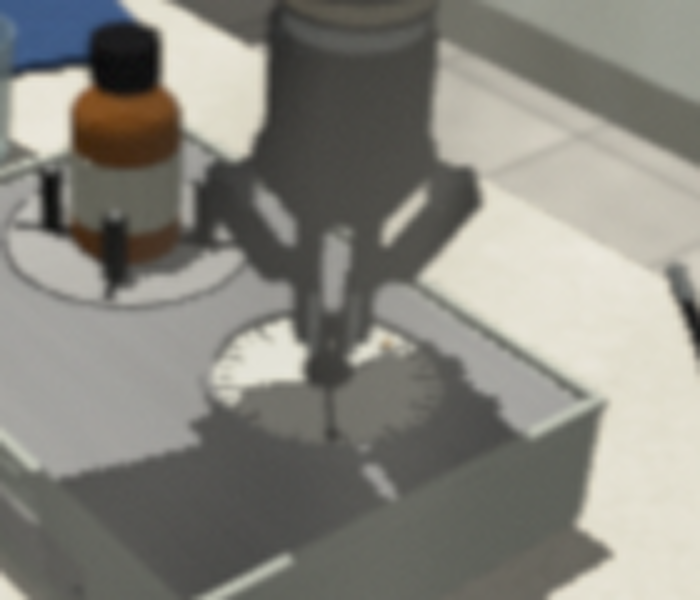

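{"fn": "play_rows", "kwargs": {"deltas": [[[0, 0, 0, 0, -9], [0, 0, 0, 0, -9], [0, 0, 0, 0, -9], [0, 0, 0, 0, -9], [0, 0, 0, 0, -9], [0, 0, 0, 0, -9], [0, 0, 0, 0, -9], [0, 0, 0, 0, -9]]]}}

```text
time_s: 51.6
tcp_pos: [0.6228, -0.0774, 0.2842]
eef_rot: [41.6, 89.5, -15.2]
ft_force: [10.7, -2.7, -6.1]
finger_gap: 0.127
```

{"fn": "play_rows", "kwargs": {"deltas": [[[0, 0, 0, 0, -9], [0, 0, 0, 0, -9], [0, 0, 0, 0, -9], [0, 0, 0, 0, -9], [0, 0, 0, 0, -8], [0, 0, 0, 0, 0], [0, 0, 0, 0, 0], [0, 0, 0, 0, 0]]]}}

```text
time_s: 52.6
tcp_pos: [0.6232, -0.0767, 0.2843]
eef_rot: [9.5, 89.4, -3.6]
ft_force: [13.1, -0.2, -5.8]
finger_gap: 0.127
```

```bash
python3 - <<'E'
from plan import *
from ov import *
go(.6215,-.077,.285)
print(st()[0]['wrist_torque'])
o=shot('d3')
overlay(o['side'],'side',[],'pics/d3.png',230,130,140,120,5)
E
```

```text
t 52.6 pos [ 0.6232 -0.0767  0.2843] jaw 76.9 q6 -93.3 gap 0.127 F [13.1 -0.2 -5.8]
 shift now [-0.08 -0.07 -0.16] | turn 0 | shift after turn [-0.08 -0.07 -0.16] norm 0.2
[ 0.07095687 -2.19953726  0.04489092]
```

View pics/d3.png

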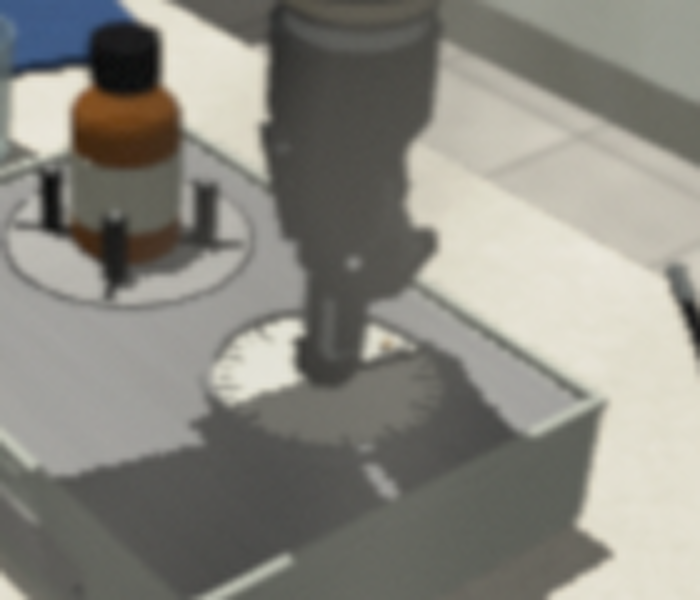

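{"fn": "play_rows", "kwargs": {"deltas": [[[0, 0, 0, 0.2, 0], [0, 0, 0, 0, -5], [0, 0, 0, 0, -4], [0, 0, 0, 0, -3], [0, 0, 0, 0, -2], [0, 0, 0, 0, 0], [0, 0, 0, 0, 0], [0, 0, 0, 0, 0]]]}}

```text
time_s: 53.7
tcp_pos: [0.6243, -0.0768, 0.2842]
eef_rot: [16.9, 89.7, 17.7]
ft_force: [8.3, 1.1, -3.1]
finger_gap: 0.127
```

```bash
python3 - <<'E'
from plan import *
from ov import *
go(.6215,-.077,.285)
print(st()[0]['wrist_torque'])
o=shot('d4')
overlay(o['side'],'side',[],'pics/d4.png',260,165,80,70,8)
E
```

```text
t 53.7 pos [ 0.6243 -0.0768  0.2842] jaw 90.8 q6 -107.2 gap 0.127 F [ 8.3  1.1 -3.1]
 shift now [-0.08 -0.02 -0.28] | turn 0 | shift after turn [-0.08 -0.02 -0.28] norm 0.3
[ 0.28716765 -1.29942567 -0.40151073]
```

View pics/d4.png

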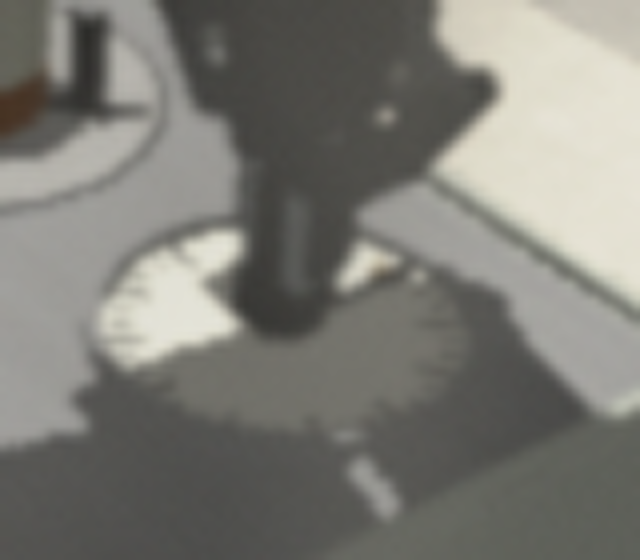

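{"fn": "play_rows", "kwargs": {"deltas": [[[35, 0, 0, 0, 0], [35, 0, 0, 0, 0], [35, 0, 0, 0, 0], [35, -2, 0, 0, 0], [35, -4, 0, 0, 0], [35, -4, 0, 0, 0], [35, 0, 0, 0, 0], [35, 0, 0, 0, 0]]]}}

```text
time_s: 54.8
tcp_pos: [0.6231, -0.077, 0.3843]
eef_rot: [-23.8, 90.0, -22.8]
ft_force: [0.5, 0.2, -0.1]
finger_gap: 0.351
```

{"fn": "play_rows", "kwargs": {"deltas": [[[35, -2, 0, -3, 0], [35, 0, -5, -3, 0], [35, 0, -5, -3, 0], [35, 0, -5, 0, 0], [35, 0, -5, 0, 0], [35, 0, 0, 0, 0], [35, 0, 0, 0, 0], [35, 0, 0, 0, 0]]]}}

```text
time_s: 55.8
tcp_pos: [0.5371, -0.2774, 0.403]
eef_rot: [135.0, 89.9, 136.1]
ft_force: [-0.8, 0.2, -0.1]
finger_gap: 0.352
```

```bash
python3 - <<'E'
from plan import *
from ov import *
go(.6215,-.077,.285)
o=shot('e1')
cv2.imwrite('pics/e1.png',np.hstack([cv2.resize(o['side'][130:250,220:350],(390,360),interpolation=cv2.INTER_CUBIC),cv2.resize(o['top'][130:240,200:340],(400,360),interpolation=cv2.INTER_CUBIC)]))
overlay(o['top'],'top',[],'pics/e2.png',115,135,230,130,3.4)
E
```

```text
t 55.8 pos [ 0.5371 -0.2774  0.403 ] jaw 91.1 q6 -128.1 gap 0.352 F [-0.8  0.2 -0.1]
 shift now [11.81 19.86  8.85] | turn 0 | shift after turn [11.81 19.86  8.85] norm 24.7
```

View pics/e1.png

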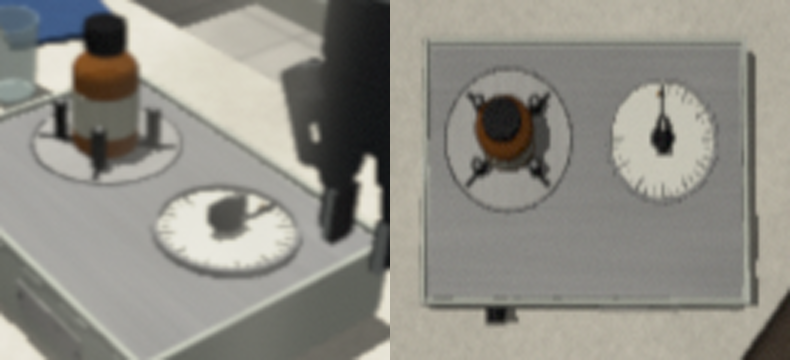

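View pics/e2.png

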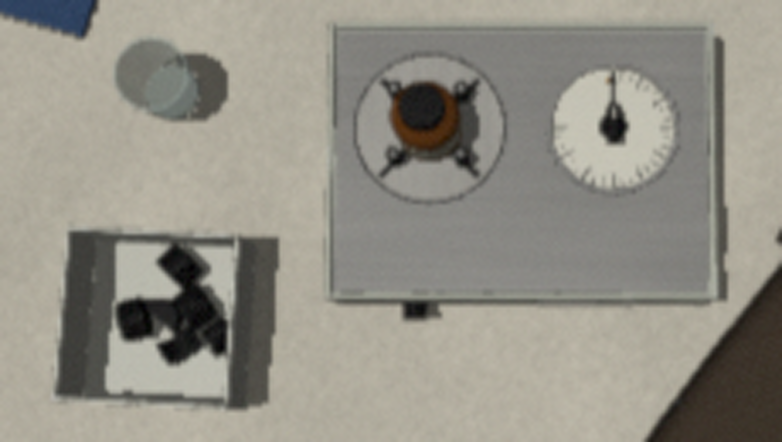

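```bash
python3 - <<'E'
from ov import *
o=cv2.imread('pics/top_e1.png');g=cv2.cvtColor(o,cv2.COLOR_BGR2GRAY).astype(np.float32)
c=np.array([.621,-.0762]);aa=np.radians(np.arange(-40,41,1))
for r in(.03,.038,.044):
    X=np.array([[c[0]+r*np.cos(a),c[1]+r*np.sin(a),.092] for a in aa]);uv=proj('top',X).astype(np.float32)
    v=cv2.remap(g,uv[:,:1],uv[:,1:],cv2.INTER_CUBIC)[:,0]; k=np.argsort(v)[:6]; print(r,[(int(np.degrees(aa[i])),int(v[i])) for i in k])
w=ray('top',(119.5+135*0,0),.1) if 0 else (.626,.0935)
print(fit(o,'top',w,CAP,z0=.184,bg=75,fg=30,R=8))
im=cv2.resize(o[195:260,130:200],None,fx=8,fy=8,interpolation=cv2.INTER_CUBIC); cv2.imwrite('pics/e3.png',np.clip(im*1.6,0,255).astype(np.uint8))
E
```

```text
0.03 [(-1, 103), (-2, 106), (0, 107), (-3, 113), (1, 114), (-4, 124)]
0.038 [(-1, 106), (-2, 110), (0, 112), (-3, 120), (1, 123), (2, 136)]
0.044 [(-1, 72), (0, 73), (1, 81), (-2, 82), (2, 95), (-3, 101)]
(array([0.62326351, 0.09383546]), np.float64(5.02998137406736))
```

View pics/e3.png

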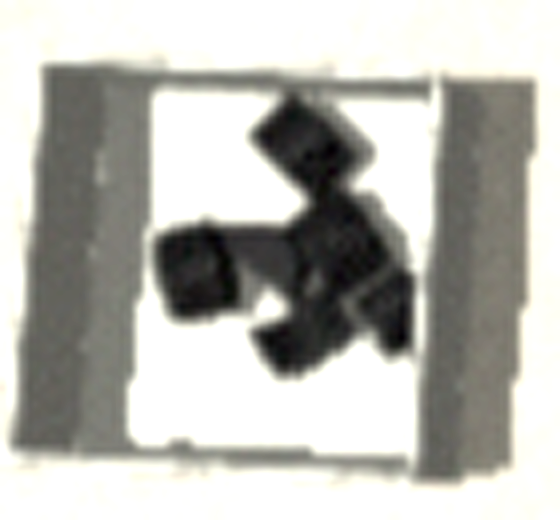

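```bash
python3 -c "
from bench import r
print(r.finish_job())"
```

```text
the job is handed in; nothing more can be done
None
```

I cleared all six spent closures (three whole caps, three halves) into the scrap bin. I then stood the bottle between the four pins and turned the reset knob about 172° anticlockwise to its zero stop. The job was handed in at about 56 s.

My last checks, from the camera images just before handing in:
- **Closures:** six pieces lay in the bin and the deck was clear. One piece in the bin had shifted between two pictures, but it stayed inside.
- **Bottle:** it stood upright on the sample plate. The top camera put its axis about 3 mm from the plate's centre.
- **Peak pointer:** it pointed to about -1°, which is the tester's own rear direction within the measuring error. The wrist torque had risen as the knob met the stop.
- **Bystanders:** I did not touch the beaker or the dish. The beaker was still in place in the last picture. I did not check the dish again at the end.
- **Arm:** it was clear of everything.

**Disagreements:** The two cameras differed by 2 to 5 mm at some points. The side view put the held bottle about 7 mm higher relative to the gripper than I had assumed, so I lowered it slowly by force. It made contact at a height about 5 mm below what that view implied.

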